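# Load the router's guarded station and start the cycle

## Robot

A 6-joint arm with a two-finger parallel gripper is mounted at the origin on the work surface. World frame = base frame: x ahead of the robot, y to its left, z up, the work surface at z = 0. Lengths are in m, angles in degrees, forces in N, time in s.
With the tool pointing down it reaches from about 0.275 to 0.775 m from the base axis. Payload 14.6 kg.
Tool frame: the origin (TCP) lies midway between the tips of the shut fingers; the grasp point (between the pads) lies 19 mm behind it; z points along the fingers, y is the line along which they close (so a half turn about z gives the same grasp; the last joint's range is limited). The gripper opens to 85 mm and grips with 20 to 120 N. Pads are 22 mm wide; open, the fingers measure 114 mm over their backs; the gripper's body (76 mm by 85 mm) begins 54 mm behind the grasp point. The pads swing forward as they close: fully open they stand 13 mm farther back than shut.
Start: joints at [54.127, 15.075, -2.767, 72.158, 0, 81.102], TCP at [0.238, 0.468, 0.231] pointing down, gripper open.
Joint ranges: [-151.79, 151.79], [-50.71, 97.33], [-67.44, 78.34], [-121.81, 120.89], [-77.56, 73.72], [-180, 180]. Speed limits (degrees/s): [108.29, 108.29, 147.25, 159.86, 180, 180].

## Interface

Orientations are given as a 3x3 rotation matrix whose columns are the frame's x, y, z axes.
In Python, from cell import monitor, imaging, r gives the robot as it stands.
- The arm moves only by the tool carry_out, never from a script. Its argument "commands" is text: rows parted by semicolons, each of 6 numbers parted by spaces: the shift along the world's x, y, z in units of 30 cm (1.0 is 30 cm), then the turn, a rotation vector about the world's x, y, z in units of pi/4 rad (1.0 is pi/4 rad). A call has 1 to 5 rows; each row is the pose to reach, as a shift and turn from the pose commanded when the call began; what a row does not reach only later rows make up. A row lasts 1/12 s, in which the tool goes at most 41.7 mm and 7.16 degrees, less where a joint would pass 70% of its speed; a pose out of reach is approached as far as the arm can. A call with a number of a shift or a turn outside -1 to 1 is refused whole. A call with a gripper value outside its range is refused whole. "grip" is the opening, from 0 (shut) to 1 (fully open), set as the call begins (left out, the last holds). The fingers move at their own pace and stop on an object; the grip force is fixed at half the most. Time passes only in rows, so rows that repeat a pose let the fingers close. It gives the time, the measured TCP pose, the force, the opening and the grip force at its end, in the units of the state.
- monitor.get_state(): the state, without advancing time (a new reading comes with each control period).
- imaging.grab_frame(name): name is "scene" or "top" or "wrist"; returns a dict with "frame" (480x640x3 uint8, red, green, blue), "fx", "fy", "cx", "cy" (pixels), "dist" ([k1, k2, p1, p2, k3] as OpenCV has them; the pictures are not rectified), "view" (4x4, takes a point from world to camera coordinates). Camera axes: x right, y down, z forward; pixel columns grow to the right and rows downward; lengths in m; the calibration is good to about 2 mm. A picture is of the moment at which its call begins. There is no depth.
- r.hand_in(): hands the job in; it is judged then, once.
The state is a dict: "clock": time; "joint_positions": joint angles; "qd": joint speeds; "joint_torque": joint torques, N m; "ee_pos": TCP position; "orientation": TCP orientation; "contact_force": force on the tool from outside, world axes, zero at the start; "moment": the same for the moment, N m; "grip_width": finger opening in m; "grip_force": force on a finger pad.
Only numpy, scipy, OpenCV 4.12 (cv2) and the standard library are available. Lean on these libraries where they do the work, as an engineer would, in place of code of your own. Each camera call takes 0.05 s, during which the arm holds its last target. There are 200 camera calls.

## Task

Lay every aluminium bracket flat in a bay of its own in the guarded work station, web upright and running the long way of the bay, and only then push the green door shut until its catch holds it fully home. With the door shut, start the cycle by pressing the console keys right down and letting each spring back, one at a time, in this order: the small round key, the square key, the large mushroom key. Press no key while the door is open, leave the roller, tin and spanner where they are, and finish with every bracket still flat in its bay and the door still home.

Things in the scene. Friction and masses are not known exactly. Their poses are not given: they have to be found in the camera images.
- station: Grey guarded station, fixed: 180 (x) x 220 mm (y), walls 85 mm high, 6 mm thick on three sides, no roof, doorway on the fourth. Origin: centre of its underside on the bed; -x points out through the doorway, +y to the hinge end. Inside, aluminium ribs 6 mm thick, tops 20 mm above the bed, frame 2 x 2 bays; 20 mm or more of free floor (10 mm high) lies between ribs and walls.
- catch_top (a point): Top centre of the fixed catch housing beside the doorway at the door's free end: 44 x 26 mm, 70 mm high, at station frame (-100, -139) mm.
- bay0 (a point): Centre of a bay's floor (station frame -31, 41, 12 mm). The bay is 56 mm along the station's x by 76 mm along its y between ribs that rise 8 mm above its floor, so a bracket fits with its web along the station's y.
- bay1 (a point): Centre of a bay's floor (station frame -31, -41, 12 mm). The bay is 56 mm along the station's x by 76 mm along its y between ribs that rise 8 mm above its floor, so a bracket fits with its web along the station's y.
- bay2 (a point): Centre of a bay's floor (station frame 31, 41, 12 mm). The bay is 56 mm along the station's x by 76 mm along its y between ribs that rise 8 mm above its floor, so a bracket fits with its web along the station's y.
- bay3 (a point): Centre of a bay's floor (station frame 31, -41, 12 mm). The bay is 56 mm along the station's x by 76 mm along its y between ribs that rise 8 mm above its floor, so a bracket fits with its web along the station's y.
- bracket_a: Loose bracket, maybe absent: bare aluminium inverted T, a flat foot 64 x 40 x 8 mm with an upright web 50 long x 12 thick x 24 mm high along its middle (32 mm overall), 180 g give or take. Origin: centre of the foot's underside; x along the web, z up. It reads the same turned half round.
- bracket_b: Loose bracket, maybe absent: bare aluminium inverted T, a flat foot 64 x 40 x 8 mm with an upright web 50 long x 12 thick x 24 mm high along its middle (32 mm overall), 180 g give or take. Origin: centre of the foot's underside; x along the web, z up. It reads the same turned half round.
- bracket_c: Loose bracket, maybe absent: bare aluminium inverted T, a flat foot 64 x 40 x 8 mm with an upright web 50 long x 12 thick x 24 mm high along its middle (32 mm overall), 180 g give or take. Origin: centre of the foot's underside; x along the web, z up. It reads the same turned half round.
- bracket_d: Loose bracket, maybe absent: bare aluminium inverted T, a flat foot 64 x 40 x 8 mm with an upright web 50 long x 12 thick x 24 mm high along its middle (32 mm overall), 180 g give or take. Origin: centre of the foot's underside; x along the web, z up. It reads the same turned half round.
- door (a joint): Angle of the green door, rad: 0 shut and seated, up to 2.0 open; starts 1.45 to 1.8. It stays where it is left. A sprung ball catch resists from about 0.09 rad (some 6 N at the free edge), is overcome at about 0.04 rad, and below that pulls the door home and holds it; otherwise the door stays ajar.
- door_hinge (a point): On the vertical hinge axis (in the panel's middle plane) at mid height, station frame (-97, 105, 45) mm. The door panel is 210 mm wide, 12 mm thick, 4 to 85 mm above the bed; shut, it runs from the hinge to station -y; it swings out to station -x. Its outer face (-x when shut) is flat but for a pull lip at the free edge, 8 mm wide, standing out 14 mm.
- door_edge (a point): Middle of the door's free edge, 210 mm from the hinge axis, mid height.
- console: Fixed low console, 170 x 75 x 45 mm, with three white keys on its top in a row along its x, 55 mm apart, in an order that varies. Origin: centre of its underside.
- key_small (a joint): How far the small round key, cap 16 mm across, in a black round collar 28 mm across is pressed down, m: 0 up, 0.006 fully down (about 1.5 N to start, 5 N to the stop). It springs back.
- key_small_top (a point): Centre of the top face of the small round key, cap 16 mm across, in a black round collar 28 mm across; about 65 mm above the bed when up.
- key_square (a joint): How far the square key, cap 26 x 26 mm, in a black round collar 40 mm across is pressed down, m: 0 up, 0.006 fully down (about 1.5 N to start, 5 N to the stop). It springs back.
- key_square_top (a point): Centre of the top face of the square key, cap 26 x 26 mm, in a black round collar 40 mm across; about 65 mm above the bed when up.
- key_big (a joint): How far the large round mushroom key, cap 36 mm across, in a black round collar 40 mm across is pressed down, m: 0 up, 0.006 fully down (about 1.5 N to start, 5 N to the stop). It springs back.
- key_big_top (a point): Centre of the top face of the large round mushroom key, cap 36 mm across, in a black round collar 40 mm across; about 65 mm above the bed when up.
- roller: Bystander: spare black rubber guide roller lying flat, 64 mm across, 34 mm high with its steel hub. Origin: centre of its underside.
- tin: Bystander: closed tin, 72 mm across, 90 mm high. Origin: centre of its underside.
- spanner: Bystander: steel spanner lying on the bed. Origin: underside, near its middle.
Things that resemble listed ones, but are neither listed nor needed, are in the scene too. Leave any yellow look-alike of the bracket_b alone.

How it is judged (in metres and radians):
On the way, in this order (a step that is already met when the one before it is completed fails the run):
1. every bracket lies flat in a bay, let go ((horizontal distance between bracket_a and bay0 below 0.014 m or horizontal distance between bracket_a and bay1 below 0.014 m or horizontal distance between bracket_a and bay2 below 0.014 m or horizontal distance between bracket_a and bay3 below 0.014 m) and z of bracket_a in the frame of station between 0.008 and 0.016 m and angle between each of bracket_a, bracket_b, bracket_c, bracket_d's own z axis and vertical below 0.08 rad and angle between the x axis of each of bracket_a, bracket_b, bracket_c, bracket_d and the y axis of station, either way round below 0.32 rad and linear speed of each of bracket_a, bracket_b, bracket_c, bracket_d below 0.02 m/s and (horizontal distance between bracket_b and bay0 below 0.014 m or horizontal distance between bracket_b and bay1 below 0.014 m or horizontal distance between bracket_b and bay2 below 0.014 m or horizontal distance between bracket_b and bay3 below 0.014 m) and z of bracket_b in the frame of station between 0.008 and 0.016 m and (horizontal distance between bracket_c and bay0 below 0.014 m or horizontal distance between bracket_c and bay1 below 0.014 m or horizontal distance between bracket_c and bay2 below 0.014 m or horizontal distance between bracket_c and bay3 below 0.014 m) and z of bracket_c in the frame of station between 0.008 and 0.016 m and (horizontal distance between bracket_d and bay0 below 0.014 m or horizontal distance between bracket_d and bay1 below 0.014 m or horizontal distance between bracket_d and bay2 below 0.014 m or horizontal distance between bracket_d and bay3 below 0.014 m) and z of bracket_d in the frame of station between 0.008 and 0.016 m and contact force between each of bracket_a, bracket_b, bracket_c, bracket_d and the fingers below 0.2 N), for 0.2 s.
2. the door is shut and seated on its catch (value of joint door below 0.012 rad), for 0.2 s.
3. the small round key is pressed down, door shut (value of joint key_small above 0.004 m and value of joint door below 0.02 rad), for 0.05 s.
4. the square key is pressed down, door shut (value of joint key_square above 0.004 m and value of joint door below 0.02 rad), for 0.05 s.
5. the large mushroom key is pressed down, door shut (value of joint key_big above 0.004 m and value of joint door below 0.02 rad), for 0.05 s.
At the end, for the whole second after the job is handed in: Every bracket present lies at rest on the floor of a bay (within 14 mm of the bay's centre, tilt under 0.08 rad, web within 0.32 rad of the bay's long direction, foot's underside within 4 mm of the bay floor's height); the door is within 0.012 rad of shut; all three keys are back up (under 1.5 mm) (all of step 1 and value of joint door below 0.012 rad and value of joint each of key_small, key_square, key_big below 0.0015 m); the robot touches nothing.
It fails at once if a key is pressed more than 3 mm while the door is open (more than 0.1 rad) (value of joint door above 0.1 rad and value of joint any of key_small, key_square, key_big above 0.003 m).
It fails at once if two keys are pressed at once (both more than 3.5 mm) (value of joint each of key_small, key_square above 0.0035 m or value of joint each of key_square, key_big above 0.0035 m or value of joint each of key_small, key_big above 0.0035 m).
It fails at once if the roller, tin or spanner is moved more than 30 mm (distance of any of roller, tin, spanner from where it was at the start of the episode above 0.03 m).
Of bracket_a, bracket_b, bracket_c, bracket_d only 3 to 4 are there at a start; the rules pass over those that are not, and their reading is None.
At some moment in a run one of bracket_a, bracket_b, bracket_c, bracket_d may be knocked a few centimetres aside while the robot is not near it.
Once in a run the grip may slacken for a moment while it holds something.
It also fails if it takes over 208 s, if anything falls off the work surface, if the arm or the gripper's body presses on something with over 40 N, if the wrist force passes 120 N, or if a joint passes its speed limit or range.

## Working session

There is one attempt and no reset: what is moved stays moved. The work goes in short steps, Python scripts to look and compute and a tool call to move; the robot and the scene stay as the last step left them, time stands still between calls to the robot, and variables do not carry over. Pictures are saved under pics/ and viewed, at most 14 in all, crops included, and the job is handed in when it is done.

Besides the shell and the picture viewer there is one more tool, called after "Emit:" by a JSON object that holds its "name" and its "arguments", one argument or row to a line. carry_out: Moves the arm, as the interface text tells. Shifts and turns lie within -1 to 1; 1 stands for 30 cm of shift or pi/4 rad of turn. Its arguments: {"type":"object","properties":{"commands":{"type":"string"},"grip":{"type":"number"}},"required":["commands"]}

```bash
ls; mkdir -p pics
python3 - <<'E'
from cell import monitor, imaging, r
import cv2
for n in ("scene","top"):
    f=imaging.grab_frame(n); cv2.imwrite(f"pics/{n}0.png",f["frame"][:,:,::-1])
    print(n,f["fx"],f["cx"],f["cy"],f["dist"],f["view"])
print(monitor.get_state())
E
```

```text
pics
scene 434.44899774658336 321.83476685820324 239.82886818611047 [-0.03076794  0.          0.          0.          0.        ] [[ 0.45923046  0.88820511 -0.01410916 -0.23474939]
 [ 0.64509381 -0.34436936 -0.68210243 -0.29046176]
 [-0.61070563  0.30414048 -0.73112051  1.48836463]
 [ 0.          0.          0.          1.        ]]
top 479.44170897180527 317.6042137683244 237.4982694707716 [0.03430615 0.         0.         0.         0.        ] [[ 5.06743661e-04 -9.99951135e-01 -9.87275633e-03 -8.78809760e-03]
 [-9.93181793e-01  6.47650161e-04 -1.16574040e-01  5.35103393e-01]
 [ 1.16574738e-01  9.86451499e-03 -9.93132933e-01  1.07547142e+00]
 [ 0.00000000e+00  0.00000000e+00  0.00000000e+00  1.00000000e+00]]
{'clock': 0.1, 'joint_positions': array([ 5.41271687e+01,  1.50958245e+01, -2.79904535e+00,  7.21585099e+01,
        6.39130931e-04,  8.11036887e+01]), 'qd': array([-0.02587729, -0.05696252,  0.20396217, -0.00620916, -0.02363182,
        0.05058345]), 'joint_torque': array([ 1.50567335e-03, -6.38582253e+01,  3.85061181e+01,  1.00976753e-02,
       -1.06226073e-04,  7.82916618e-05]), 'ee_pos': array([0.23799933, 0.46768641, 0.23088255]), 'orientation': array([[-8.91192451e-01,  4.53625074e-01, -5.54976950e-04],
       [ 4.53625387e-01,  8.91192150e-01, -7.48400347e-04],
       [ 1.55097938e-04, -9.18720373e-04, -9.99999566e-01]]), 'contact_force': array([ 0.01662684,  0.16081814, -0.34180389]), 'moment': array([-0.06180558,  0.06797693, -0.00606228]), 'grip_force': 0.0, 'grip_width': 0.08530485070940468}
```

View pics/top0.png

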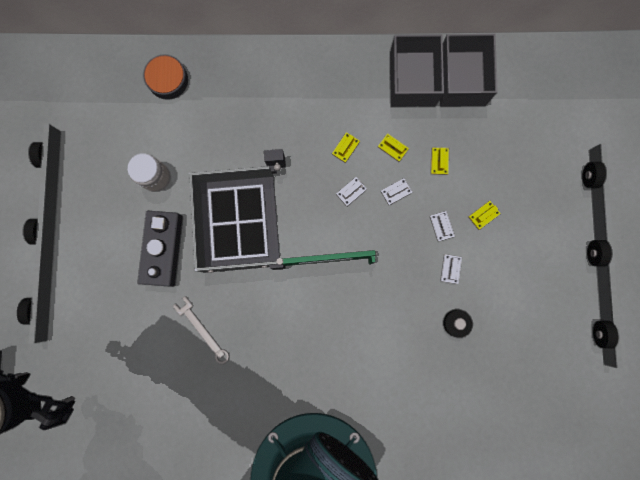

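View pics/scene0.png

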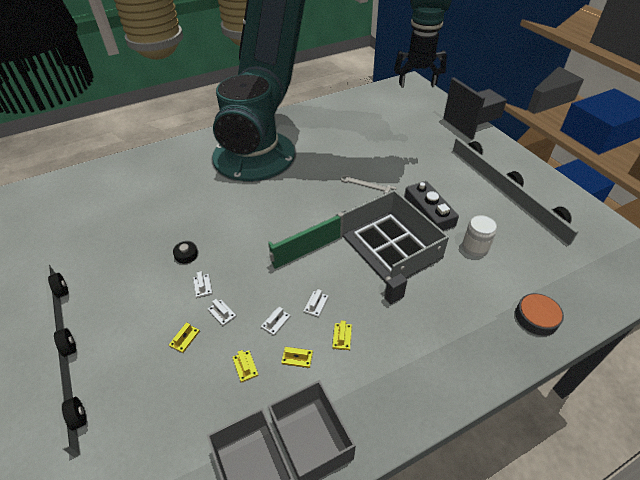

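The top view shows four white brackets near (352,191), (397,191), (442,226) and (452,269). The station is at about (237,222) with its door opening to the right, the console at about (158,248), and four yellow look-alikes to leave alone.

```bash
cat > h.py <<'E'
from cell import monitor, imaging, r
import cv2, numpy as np
def KD(f): return np.array([[f["fx"],0,f["cx"]],[0,f["fy"],f["cy"]],[0,0,1]]),np.array(f["dist"])
def px2w(f,pts,z):
    K,D=KD(f); u=cv2.undistortPoints(np.array(pts,float).reshape(-1,1,2),K,D).reshape(-1,2)
    V=np.array(f["view"]); R=V[:3,:3]; c=-R.T@V[:3,3]
    d=np.c_[u,np.ones(len(u))]@R; return c+d*((z-c[2])/d[:,2])[:,None]
def w2px(f,P):
    K,D=KD(f); V=np.array(f["view"])
    return cv2.projectPoints(np.array(P,float).reshape(-1,1,3),cv2.Rodrigues(V[:3,:3])[0],V[:3,3],K,D)[0].reshape(-1,2)
def crop(f,x0,y0,x1,y1,s,name):
    cv2.imwrite(f"pics/{name}.png",cv2.resize(f["frame"][y0:y1,x0:x1,::-1],None,fx=s,fy=s,interpolation=cv2.INTER_CUBIC))
E
python3 - <<'E'
from h import *
f=imaging.grab_frame("top")
crop(f,125,135,295,295,4.5 if 0 else 3.7,"st"); 
# white brackets: blobs
im=f["frame"].astype(int); m=((im.min(2)>165)).astype(np.uint8); m[:, :325]=0; m[:130]=0; m[290:]=0;m[:,480:]=0
m=cv2.morphologyEx(m,cv2.MORPH_CLOSE,np.ones((5,5)))
n,l,s,c=cv2.connectedComponentsWithStats(m)
for i in range(1,n):
    if s[i,4]>100:
        cn=cv2.findContours((l==i).astype(np.uint8),0,1)[0][0]
        rc=cv2.minAreaRect(cn); bp=cv2.boxPoints(rc); w=px2w(f,bp,0.008)[:,:2]; 
        e=[w[1]-w[0],w[2]-w[1]]; L=max(e,key=np.linalg.norm); 
        print(s[i,4],c[i].round(1),"ctr",w.mean(0).round(4),"len",[round(np.linalg.norm(q),4) for q in e],"ang",np.degrees(np.arctan2(L[1],L[0])).round(1)%180)
crop(f,325,130,505,290,4,"br")
E
```

```text
411 [351.  190.9] ctr [ 0.6497 -0.0882] len [np.float64(0.0622), np.float64(0.0385)] ang 130.6
417 [396. 191.] ctr [ 0.649 -0.195] len [np.float64(0.0632), np.float64(0.0384)] ang 118.8
422 [442.  225.6] ctr [ 0.5661 -0.3012] len [np.float64(0.0374), np.float64(0.0629)] ang 15.699999999999989
442 [451.3 268.7] ctr [ 0.4646 -0.3201] len [np.float64(0.0625), np.float64(0.0385)] ang 170.2
```

View pics/st.png

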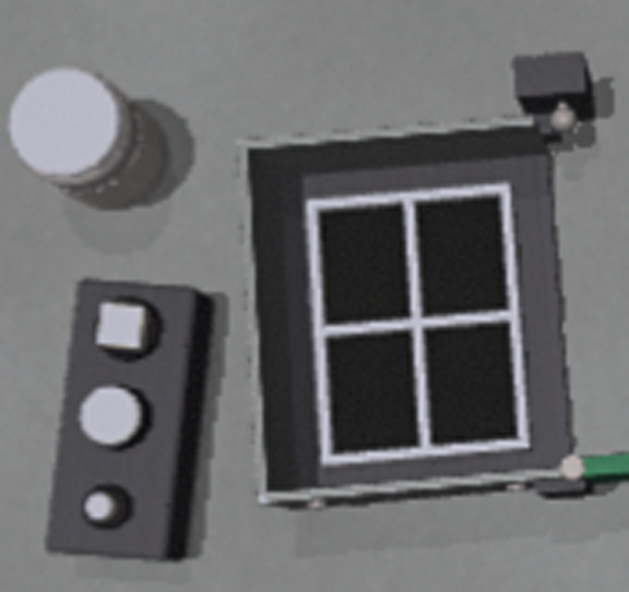

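View pics/br.png

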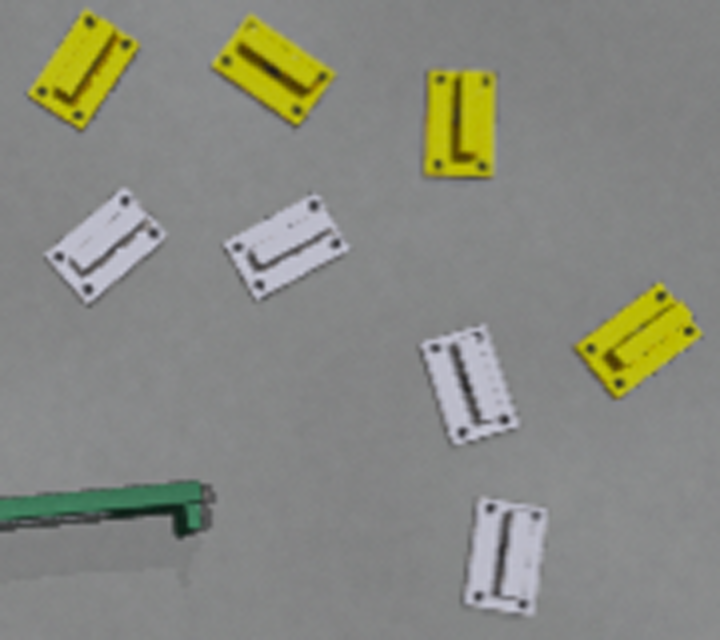

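Rib frame outer corners in the 3.7x crop: (307,200), (508,184), (527,447), (325,464). Keys: square (120,325), big (112,416), small (99,506). The hinge pin is at (571,466), and the four white brackets all lie flat.

```bash
cat >> h.py <<'E'
def brackets(f):
    out=[]; im=f["frame"].astype(int); m=((im.min(2)>165)).astype(np.uint8); m[:, :285]=0; m[:110]=0; m[310:]=0;m[:,560:]=0
    m=cv2.morphologyEx(m,cv2.MORPH_CLOSE,np.ones((5,5)))
    n,l,s,c=cv2.connectedComponentsWithStats(m)
    for i in range(1,n):
        if 300<s[i,4]<600:
            w=px2w(f,cv2.boxPoints(cv2.minAreaRect(cv2.findContours((l==i).astype(np.uint8),0,1)[0][0])),0.008)[:,:2]
            L=max([w[1]-w[0],w[2]-w[1]],key=np.linalg.norm)
            out.append((w.mean(0).round(4),round(np.degrees(np.arctan2(L[1],L[0]))%180,1),[round(float(np.linalg.norm(q)),3) for q in (w[1]-w[0],w[2]-w[1])]))
    return out
SX=None
def goto(x,y,z,web=None):
    """shift units and turn units to go from the present pose to TCP x,y,z, with closing axis perpendicular to web angle (deg)"""
    s=monitor.get_state(); d=(np.array([x,y,z])-s["ee_pos"])/0.3
    R=s["orientation"]; t=np.zeros(3)
    if web is not None:
        a=np.degrees(np.arctan2(R[1,1],R[0,1])); q=(web+90-a+90)%180-90
        from scipy.spatial.transform import Rotation as Ro
        c,si=np.cos(np.radians(a+q)),np.sin(np.radians(a+q)); y_=np.array([c,si,0]); z_=np.array([0,0,-1.]); 
        T=np.c_[np.cross(y_,z_),y_,z_]; t=Ro.from_matrix(T@R.T).as_rotvec()/(np.pi/4)
    print("to",(x,y,z,web),"shift",d.round(3),"turn",t.round(3),"J6",s["joint_positions"][5].round(0),"clock",round(s["clock"],1))
E
python3 - <<'E'
from h import *
f=imaging.grab_frame("top")
P=lambda L:np.array(L)/3.7+[125,135]+(-.36)
w=px2w(f,P([(307,200),(508,184),(527,447),(325,464)]),.02)[:,:2]
s=np.array([(.065,-.085),(-.065,-.085),(-.065,.085),(.065,.085)])
A=(s-s.mean(0)).T@(w-w.mean(0)); U,S,Vt=np.linalg.svd(A); R=Vt.T@U.T; t=w.mean(0)-R@s.mean(0)
th=np.degrees(np.arctan2(R[1,0],R[0,0])); print("station",t,"yaw",th,"det",np.linalg.det(R),"res",(w-(s@R.T+t)).round(4))
for n,b in zip(range(4),[(-31,41),(-31,-41),(31,41),(31,-41)]): print("bay",n,(R@np.array(b)/1000+t).round(4))
for n,b in dict(hinge=(-97,105),catch=(-100,-139),shutedge=(-97,-105)).items(): print(n,(R@np.array(b)/1000+t).round(4))
k=px2w(f,P([(99,506),(120,325),(112,416)]),.065); print("keys small,square,big",k.round(4))
h,e=px2w(f,[P([(571,466)])[0],(377,254)],.085)[:,:2]; print("door",h,e,np.linalg.norm(e-h))
print(brackets(f)); np.savez("st.npz",R=R,t=t)
goto(.6497,-.0882,.12,130.6)
E
```

```text
station [0.57348392 0.17944225] yaw 94.95117623211577 det 1.0000000000000009 res [[ 0.     -0.0005]
 [-0.0008  0.0009]
 [ 0.0001  0.0013]
 [ 0.0007 -0.0017]]
bay 0 [0.5353 0.145 ]
bay 1 [0.617  0.1521]
bay 2 [0.53   0.2068]
bay 3 [0.6117 0.2139]
hinge [0.4772 0.0737]
catch [0.7206 0.0918]
shutedge [0.6865 0.0919]
keys small,square,big [[0.4557 0.3593 0.065 ]
 [0.5653 0.3512 0.065 ]
 [0.5099 0.3538 0.065 ]]
door [0.47807404 0.07501697] [ 0.49244313 -0.13903017] 0.21452890386681014
[(array([ 0.6497, -0.0882]), np.float64(130.6), [0.062, 0.039]), (array([ 0.649, -0.195]), np.float64(118.8), [0.063, 0.038]), (array([ 0.5661, -0.3012]), np.float64(15.6), [0.038, 0.063]), (array([ 0.4646, -0.3199]), np.float64(170.2), [0.062, 0.038])]
to (0.6497, -0.0882, 0.12, 130.6) shift [ 1.372 -1.853 -0.37 ] turn [ 0.001 -0.001 -0.498] J6 81.0 clock 0.2
```

Emit:
{"name": "carry_out", "arguments": {
  "commands": "0.35 -0.47 0 0 0 -0.16;0.35 -0.47 0 0 0 -0.16;0.35 -0.47 0 0 0 -0.16;0.35 -0.47 0 0 0 -0.16;0.35 -0.47 0 0 0 -0.16",
  "grip": 0.6
}}

```text
clock: 0.62
ee_pos: [0.3455, 0.3233, 0.2312]
orientation: [[-0.826, 0.564, 0.001], [0.564, 0.826, -0.001], [-0.001, -0.0, -1.0]]
contact_force: [-0.9, -0.0, 0.4]
grip_width: 0.0511
grip_force: 0.0
```

Emit:
{"name": "carry_out", "arguments": {
  "commands": "0.35 -0.47 0 0 0 -0.16;0.35 -0.47 0 0 0 -0.16;0.35 -0.47 0 0 0 -0.16;0.35 -0.47 0 0 0 -0.16;0.35 -0.47 0 0 0 -0.16"
}}

```text
clock: 1.03
ee_pos: [0.4509, 0.1821, 0.231]
orientation: [[-0.748, 0.664, 0.001], [0.664, 0.748, -0.001], [-0.001, -0.0, -1.0]]
contact_force: [-0.3, 1.3, -0.6]
grip_width: 0.0512
grip_force: 0.0
```

Emit:
{"name": "carry_out", "arguments": {
  "commands": "0.35 -0.47 0 0 0 -0.16;0.35 -0.47 0 0 0 -0.16;0.35 -0.47 0 0 0 -0.16;0.35 -0.47 0 0 0 -0.16;0.35 -0.47 0 0 0 -0.16"
}}

```text
clock: 1.45
ee_pos: [0.5559, 0.0408, 0.2305]
orientation: [[-0.659, 0.752, 0.0], [0.752, 0.659, -0.001], [-0.001, -0.0, -1.0]]
contact_force: [-0.6, 0.2, -1.1]
grip_width: 0.0509
grip_force: 0.0
```

```bash
python3 -c "
from h import *
goto(.6497,-.0882,.06,130.6)"
```

```text
to (0.6497, -0.0882, 0.06, 130.6) shift [ 0.313 -0.43  -0.568] turn [ 0.001  0.    -0.014] J6 45.0 clock 1.4
```

Emit:
{"name": "carry_out", "arguments": {
  "commands": "0.31 -0.43 -0.1 0 0 -0.01;0.31 -0.43 -0.1 0 0 -0.01;0.31 -0.43 -0.1 0 0 -0.01;0.31 -0.43 -0.1 0 0 -0.01;0.31 -0.43 -0.1 0 0 -0.01"
}}

```text
clock: 1.87
ee_pos: [0.6483, -0.0885, 0.1983]
orientation: [[-0.653, 0.757, -0.002], [0.757, 0.653, -0.0], [0.001, -0.002, -1.0]]
contact_force: [1.2, 0.3, -0.9]
grip_width: 0.0514
grip_force: 0.0
```

Emit:
{"name": "carry_out", "arguments": {
  "commands": "0 0 -0.4 0 0 0;0 0 -0.4 0 0 0;0 0 -0.4 0 0 0;0 0 -0.4 0 0 0;0 0 -0.4 0 0 0"
}}

```text
clock: 2.28
ee_pos: [0.6452, -0.0834, 0.0807]
orientation: [[-0.656, 0.755, -0.003], [0.755, 0.656, 0.001], [0.003, -0.002, -1.0]]
contact_force: [0.8, -0.7, 0.8]
grip_width: 0.0513
grip_force: 0.0
```

```bash
python3 -c "
from h import *
goto(.6497,-.0882,.011,130.6)
f=imaging.grab_frame('wrist'); crop(f,0,0,640,480,1,'w1')
print(w2px(f,[[.6497,-.0882,.032]]), monitor.get_state()['ee_pos'])"
```

```text
to (0.6497, -0.0882, 0.011, 130.6) shift [ 0.015 -0.016 -0.232] turn [-0.001 -0.004 -0.009] J6 34.0 clock 2.3
[[318.13332729 286.13529726]] [ 0.64659527 -0.08384319  0.08276138]
```

View pics/w1.png

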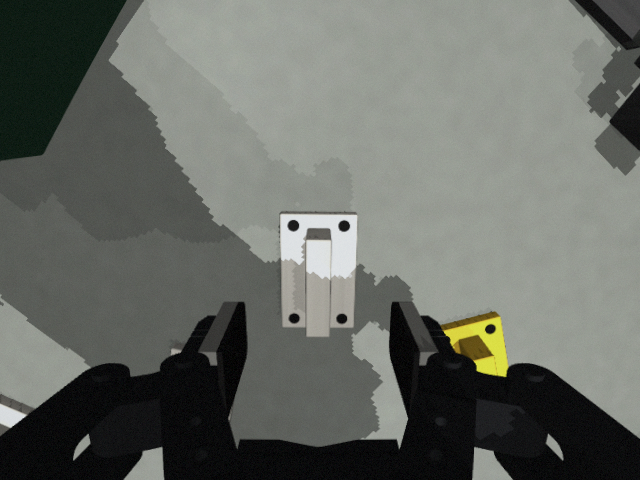

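The web top is centred at (318,287), against a predicted (318,286), so the calibration holds well.

Emit:
{"name": "carry_out", "arguments": {
  "commands": "0.015 -0.016 -0.1 0 0 -0.01;0.015 -0.016 -0.2 0 0 -0.01;0.015 -0.016 -0.23 0 0 -0.01;0.015 -0.016 -0.23 0 0 -0.01;0.015 -0.016 -0.23 0 0 -0.01"
}}

```text
clock: 2.75
ee_pos: [0.6516, -0.089, 0.0145]
orientation: [[-0.65, 0.76, 0.002], [0.76, 0.65, -0.0], [-0.002, 0.001, -1.0]]
contact_force: [-0.1, -0.4, -0.4]
grip_width: 0.0514
grip_force: 0.0
```

Emit:
{"name": "carry_out", "arguments": {
  "commands": "0 0 0 0 0 0;0 0 0 0 0 0;0 0 0 0 0 0;0 0 0 0 0 0;0 0 0 0 0 0",
  "grip": 0
}}

```text
clock: 3.17
ee_pos: [0.6513, -0.089, 0.0138]
orientation: [[-0.65, 0.76, 0.002], [0.76, 0.65, -0.0], [-0.002, 0.001, -1.0]]
contact_force: [-2.2, 0.7, 10.0]
grip_width: 0.0107
grip_force: 59.7
```

```bash
python3 -c "
from h import *
goto(.6117,.2139,.17,5)
f=imaging.grab_frame('top');print(brackets(f))"
```

```text
to (0.6117, 0.2139, 0.17, 5) shift [-0.132  1.01   0.521] turn [-1.00e-03  3.00e-03  1.21e+00] J6 35.0 clock 3.2
[]
```

Emit:
{"name": "carry_out", "arguments": {
  "commands": "0 0 0.1 0 0 0;0 0 0.24 0 0 0;0 0 0.38 0 0 0;0 0 0.52 0 0 0;0 0 0.52 0 0 0"
}}

```text
clock: 3.63
ee_pos: [0.6531, -0.0895, 0.1768]
orientation: [[-0.65, 0.76, 0.01], [0.76, 0.65, -0.003], [-0.009, 0.006, -1.0]]
contact_force: [1.0, -0.4, -1.7]
grip_width: 0.0109
grip_force: 59.4
```

Emit:
{"name": "carry_out", "arguments": {
  "commands": "-0.09 0.67 0 0 0 0.75;-0.09 0.67 0 0 0 0.75;-0.09 0.67 0 0 0 0.75;-0.09 0.67 0 0 0 0.75;-0.09 0.67 0 0 0 0.75"
}}

```text
clock: 4.05
ee_pos: [0.6228, 0.1145, 0.1685]
orientation: [[-0.964, 0.264, 0.0], [0.264, 0.964, 0.0], [-0.0, 0.0, -1.0]]
contact_force: [0.5, -0.0, -1.2]
grip_width: 0.0109
grip_force: 59.3
```

Emit:
{"name": "carry_out", "arguments": {
  "commands": "-0.04 0.34 0 0 0 0.45;-0.04 0.34 0 0 0 0.45;-0.04 0.34 0 0 0 0.45;-0.04 0.34 0 0 0 0.45;-0.04 0.34 0 0 0 0.45"
}}

```text
clock: 4.47
ee_pos: [0.6112, 0.2152, 0.1683]
orientation: [[-0.997, -0.08, -0.0], [-0.08, 0.997, -0.0], [0.0, -0.0, -1.0]]
contact_force: [0.0, -0.4, -1.5]
grip_width: 0.0108
grip_force: 59.3
```

```bash
python3 -c "
from h import *
goto(.6117,.2139,.12,5);goto(.6117,.2139,.028,5)
f=imaging.grab_frame('top');print(brackets(f));crop(f,120,100,520,340,2,'t2')
print(f['frame'][225:230,430:450].min(2))"
```

```text
to (0.6117, 0.2139, 0.12, 5) shift [ 0.002 -0.004 -0.161] turn [ 0.    -0.     0.009] J6 8.0 clock 4.5
to (0.6117, 0.2139, 0.028, 5) shift [ 0.002 -0.004 -0.468] turn [ 0.    -0.     0.009] J6 8.0 clock 4.5
[(array([ 0.5258, -0.5284]), np.float64(97.7), [0.076, 0.049])]
[[158 157 129 191 224 224 223 224 225 187 104  71 181 225 225 224 222 220
  221 224]
 [159 159 138 155 208 224 224 223 224 191 114  55 121 200 225 224 223 222
  221 223]
 [159 162 155 134 195 223 224 223 225 223 157  63  79 187 225 224 223 222
  202 208]
 [161 165 159 135 195 224 225 223 224 225 187 116  96 182 225 225 223 223
  218 220]
 [161 162 161 139 172 215 224 224 224 224 195 129  91 130 199 224 223 223
  223 222]]
```

View pics/t2.png

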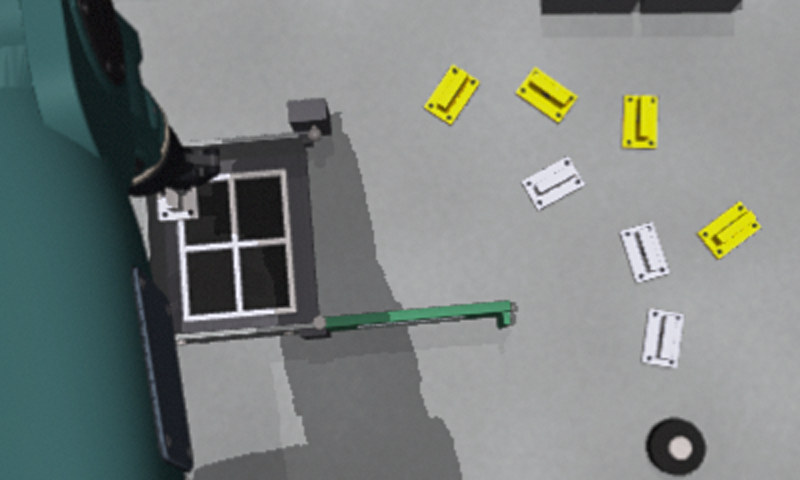

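The bracket is held over bay3 and the other three have not moved. I'll lower it now.

Emit:
{"name": "carry_out", "arguments": {
  "commands": "0.002 -0.004 -0.13 0 0 0.01;0.002 -0.004 -0.26 0 0 0.01;0.002 -0.004 -0.39 0 0 0.01;0.002 -0.004 -0.46 0 0 0.01;0.002 -0.004 -0.465 0 0 0.01"
}}

```text
clock: 4.93
ee_pos: [0.6108, 0.211, 0.0253]
orientation: [[-0.996, -0.083, -0.004], [-0.083, 0.997, -0.001], [0.004, -0.001, -1.0]]
contact_force: [-0.2, 0.0, -2.2]
grip_width: 0.0107
grip_force: 62.9
```

```bash
sed -i 's/im.min(2)>165/im.min(2)>190/' h.py; python3 -c "
from h import *
goto(.6117,.2139,.027,5);print(monitor.get_state()['contact_force'].round(1))
f=imaging.grab_frame('top');print(brackets(f))"
```

```text
to (0.6117, 0.2139, 0.027, 5) shift [0.003 0.01  0.006] turn [ 0.001 -0.006  0.005] J6 7.0 clock 4.9
[-0.2  0.  -2.2]
[(array([ 0.6492, -0.1948]), np.float64(118.8), [0.063, 0.039]), (array([ 0.5661, -0.3012]), np.float64(15.7), [0.04, 0.063]), (array([ 0.4649, -0.3203]), np.float64(170.2), [0.064, 0.039])]
```

Emit:
{"name": "carry_out", "arguments": {
  "commands": "0 0.008 0 0 0 0;0 0.008 -0.002 0 0 0;0 0.008 -0.004 0 0 0;0 0.008 -0.004 0 0 0;0 0.008 -0.004 0 0 0"
}}

```text
clock: 5.4
ee_pos: [0.6125, 0.2153, 0.0281]
orientation: [[-0.996, -0.087, 0.001], [-0.087, 0.996, 0.0], [-0.001, 0.0, -1.0]]
contact_force: [0.1, 0.5, -2.7]
grip_width: 0.0105
grip_force: 62.9
```

Emit:
{"name": "carry_out", "arguments": {
  "commands": "0 0 0 0 0 0;0 0 0 0 0 0;0 0 0.03 0 0 0;0 0 0.14 0 0 0;0 0 0.27 0 0 0",
  "grip": 0.35
}}

```text
clock: 5.82
ee_pos: [0.6109, 0.215, 0.1084]
orientation: [[-0.996, -0.087, -0.004], [-0.087, 0.996, -0.001], [0.004, -0.001, -1.0]]
contact_force: [1.5, 1.0, 0.9]
grip_width: 0.0295
grip_force: 0.0
```

Emit:
{"name": "carry_out", "arguments": {
  "commands": "0 0 0.13 0 0 0;0 0 0.25 0 0 0;0 0 0.25 0 0 0"
}}

```text
clock: 6.07
ee_pos: [0.6145, 0.2158, 0.1918]
orientation: [[-0.996, -0.087, 0.01], [-0.087, 0.996, 0.002], [-0.01, 0.001, -1.0]]
contact_force: [0.9, 0.9, 0.6]
grip_width: 0.0301
grip_force: 0.0
```

```bash
python3 -c "
from h import *
goto(.6492,-.1948,.17,118.8)
f=imaging.grab_frame('wrist'); crop(f,0,0,640,480,1,'w2')
print(w2px(f,[[.6117,.2139,.044],[.6117,.2139,.012]]))"
```

```text
to (0.6492, -0.1948, 0.17, 118.8) shift [ 0.116 -1.369 -0.073] turn [ 0.005  0.013 -1.471] J6 7.0 clock 6.1
[[315.83483594 218.31852922]
 [315.9388903  208.70187307]]
```

View pics/w2.png

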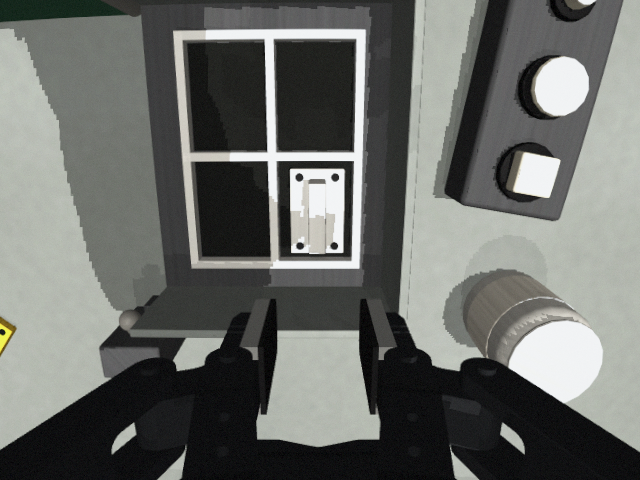

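Bracket 1 sits squarely in bay3: foot at (317,211) inside its ribs. On to bracket 2.

Emit:
{"name": "carry_out", "arguments": {
  "commands": "0.05 -0.66 0 0 0 -0.7;0.05 -0.66 0 0 0 -0.7;0.05 -0.66 0 0 0 -0.7;0.05 -0.66 0 0 0 -0.7;0.05 -0.66 0 0 0 -0.7",
  "grip": 0.6
}}

```text
clock: 6.53
ee_pos: [0.6268, 0.0145, 0.1834]
orientation: [[-0.891, 0.454, -0.001], [0.454, 0.891, -0.0], [0.0, -0.001, -1.0]]
contact_force: [0.6, -0.2, 0.0]
grip_width: 0.0516
grip_force: 0.0
```

Emit:
{"name": "carry_out", "arguments": {
  "commands": "0.05 -0.66 -0.05 0 0 -0.7;0.05 -0.66 -0.05 0 0 -0.7;0.05 -0.66 -0.05 0 0 -0.7;0.05 -0.66 -0.05 0 0 -0.7;0.05 -0.66 -0.05 0 0 -0.7"
}}

```text
clock: 6.95
ee_pos: [0.6417, -0.1837, 0.168]
orientation: [[-0.522, 0.853, -0.001], [0.853, 0.522, 0.0], [0.0, -0.001, -1.0]]
contact_force: [0.8, -0.3, -0.0]
grip_width: 0.0513
grip_force: 0.0
```

```bash
python3 -c "
from h import *
goto(.6492,-.1948,.08,118.8)"
```

```text
to (0.6492, -0.1948, 0.08, 118.8) shift [ 0.025 -0.037 -0.293] turn [-0.    -0.001 -0.06 ] J6 36.0 clock 7.0
```

Emit:
{"name": "carry_out", "arguments": {
  "commands": "0.023 -0.034 -0.14 0 0 -0.06;0.023 -0.034 -0.28 0 0 -0.06;0.023 -0.034 -0.3 0 0 -0.06;0.023 -0.034 -0.3 0 0 -0.06;0.023 -0.034 -0.3 0 0 -0.06"
}}

```text
clock: 7.37
ee_pos: [0.6493, -0.1905, 0.0799]
orientation: [[-0.49, 0.872, 0.0], [0.872, 0.49, 0.0], [0.0, 0.0, -1.0]]
contact_force: [0.1, 0.2, 0.6]
grip_width: 0.0513
grip_force: 0.0
```

```bash
python3 -c "
from h import *
goto(.6492,-.1948,.016,118.8)
f=imaging.grab_frame('wrist'); print(w2px(f,[[.6492,-.1948,.008]]))
m=(f['frame'].min(2)>190).astype(np.uint8);m[:,:240]=0;m[:,400:]=0;m[:150]=0;m[360:]=0
n,l,s,c=cv2.connectedComponentsWithStats(cv2.morphologyEx(m,cv2.MORPH_CLOSE,np.ones((7,7))));print(s[s[:,4]>800],c.round(0)[s[:,4]>800])"
```

```text
to (0.6492, -0.1948, 0.016, 118.8) shift [-0.    -0.014 -0.213] turn [-0.     0.    -0.012] J6 37.0 clock 7.4
[[312.82676224 264.71844226]]
[[     0      0    640    480 302981]
 [   275    210     78     71   4219]] [[320. 239.]
 [315. 243.]]
```

Emit:
{"name": "carry_out", "arguments": {
  "commands": "0 -0.014 -0.1 0 0 -0.012;0 -0.014 -0.2 0 0 -0.012;0 -0.014 -0.213 0 0 -0.012;0 -0.014 -0.213 0 0 -0.012;0 -0.014 -0.213 0 0 -0.012"
}}

```text
clock: 7.83
ee_pos: [0.6502, -0.1952, 0.0171]
orientation: [[-0.481, 0.877, 0.002], [0.877, 0.481, -0.001], [-0.002, 0.002, -1.0]]
contact_force: [-0.1, -0.5, -0.2]
grip_width: 0.0511
grip_force: 0.0
```

Emit:
{"name": "carry_out", "arguments": {
  "commands": "0 0 0 0 0 0;0 0 0 0 0 0;0 0 0 0 0 0;0 0 0 0 0 0;0 0 0 0 0 0",
  "grip": 0
}}

```text
clock: 8.25
ee_pos: [0.6498, -0.1953, 0.0161]
orientation: [[-0.481, 0.877, 0.002], [0.877, 0.481, -0.001], [-0.001, 0.001, -1.0]]
contact_force: [-1.7, 0.9, 9.7]
grip_width: 0.0107
grip_force: 59.7
```

Emit:
{"name": "carry_out", "arguments": {
  "commands": "0 0 0.1 0 0 0;0 0 0.24 0 0 0;0 0 0.38 0 0 0;0 0 0.52 0 0 0;0 0 0.52 0 0 0"
}}

```text
clock: 8.67
ee_pos: [0.6515, -0.1961, 0.1793]
orientation: [[-0.481, 0.877, 0.01], [0.877, 0.481, -0.004], [-0.009, 0.007, -1.0]]
contact_force: [1.6, -0.6, -1.9]
grip_width: 0.0107
grip_force: 59.3
```

```bash
python3 -c "
from h import *
goto(.617,.1521,.17,5)"
```

```text
to (0.617, 0.1521, 0.17, 5) shift [-0.115  1.161 -0.031] turn [-0.002  0.014  1.472] J6 38.0 clock 8.7
```

Emit:
{"name": "carry_out", "arguments": {
  "commands": "-0.06 0.6 0 0 0 0.74;-0.06 0.6 0 0 0 0.74;-0.06 0.6 0 0 0 0.74;-0.06 0.6 0 0 0 0.74;-0.06 0.6 0 0 0 0.74"
}}

```text
clock: 9.08
ee_pos: [0.63, -0.0104, 0.1711]
orientation: [[-0.888, 0.46, -0.0], [0.46, 0.888, 0.001], [0.001, 0.001, -1.0]]
contact_force: [0.5, 0.1, -1.6]
grip_width: 0.0108
grip_force: 59.2
```

Emit:
{"name": "carry_out", "arguments": {
  "commands": "-0.055 0.56 0 0 0 0.73;-0.055 0.56 0 0 0 0.73;-0.055 0.56 0 0 0 0.73;-0.055 0.56 0 0 0 0.73;-0.055 0.56 0 0 0 0.73"
}}

```text
clock: 9.5
ee_pos: [0.6133, 0.159, 0.1708]
orientation: [[-0.995, -0.097, -0.0], [-0.097, 0.995, 0.002], [-0.0, 0.002, -1.0]]
contact_force: [0.2, -0.4, -1.9]
grip_width: 0.0106
grip_force: 59.3
```

```bash
python3 -c "
from h import *
goto(.617,.1521,.031,5)
f=imaging.grab_frame('top');print(brackets(f))"
```

```text
to (0.617, 0.1521, 0.031, 5) shift [ 0.012 -0.023 -0.466] turn [-0.002 -0.    -0.013] J6 2.0 clock 9.5
[(array([ 0.5659, -0.3013]), np.float64(15.7), [0.04, 0.064]), (array([ 0.465 , -0.3195]), np.float64(170.7), [0.064, 0.041])]
```

Emit:
{"name": "carry_out", "arguments": {
  "commands": "0.012 -0.02 -0.13 0 0 -0.01;0.012 -0.02 -0.26 0 0 -0.01;0.012 -0.02 -0.34 0 0 -0.01;0.012 -0.02 -0.34 0 0 -0.01;0.012 -0.02 -0.34 0 0 -0.01"
}}

```text
clock: 9.97
ee_pos: [0.6178, 0.1461, 0.0685]
orientation: [[-0.997, -0.075, -0.002], [-0.075, 0.997, -0.0], [0.002, -0.0, -1.0]]
contact_force: [0.7, 0.7, -1.1]
grip_width: 0.0103
grip_force: 59.3
```

```bash
python3 -c "
from h import *
goto(.617,.1521,.030,5)"
```

```text
to (0.617, 0.1521, 0.03, 5) shift [-0.003  0.02  -0.128] turn [ 0.    -0.002  0.015] J6 2.0 clock 10.0
```

Emit:
{"name": "carry_out", "arguments": {
  "commands": "-0.003 0.02 -0.05 0 0 0.015;-0.003 0.02 -0.1 0 0 0.015;-0.003 0.02 -0.128 0 0 0.015;-0.003 0.02 -0.128 0 0 0.015;-0.003 0.02 -0.128 0 0 0.015"
}}

```text
clock: 10.38
ee_pos: [0.618, 0.1526, 0.0316]
orientation: [[-0.996, -0.088, 0.001], [-0.088, 0.996, 0.0], [-0.001, -0.0, -1.0]]
contact_force: [0.5, 0.7, -1.4]
grip_width: 0.0107
grip_force: 59.4
```

Emit:
{"name": "carry_out", "arguments": {
  "commands": "0 0 0 0 0 0;0 0 0 0 0 0;0 0 0.03 0 0 0;0 0 0.14 0 0 0;0 0 0.27 0 0 0",
  "grip": 0.35
}}

```text
clock: 10.8
ee_pos: [0.6161, 0.1527, 0.1116]
orientation: [[-0.996, -0.089, -0.003], [-0.089, 0.996, -0.0], [0.003, -0.0, -1.0]]
contact_force: [0.8, 0.5, 0.1]
grip_width: 0.0295
grip_force: 0.0
```

Emit:
{"name": "carry_out", "arguments": {
  "commands": "0 0 0.13 0 0 0;0 0 0.22 0 0 0;0 0 0.22 0 0 0;0 0 0.22 0 0 0"
}}

```text
clock: 11.13
ee_pos: [0.6182, 0.153, 0.18]
orientation: [[-0.996, -0.089, 0.004], [-0.089, 0.996, 0.0], [-0.004, 0.0, -1.0]]
contact_force: [0.5, -0.7, 0.2]
grip_width: 0.0298
grip_force: 0.0
```

```bash
python3 -c "
from h import *
f=imaging.grab_frame('wrist'); crop(f,0,0,640,480,1,'w3')
f=imaging.grab_frame('top');b=brackets(f);print(b)
for q in b: goto(*q[0],.17,q[1])"
```

```text
[(array([ 0.5658, -0.3013]), np.float64(15.7), [0.04, 0.064]), (array([ 0.465 , -0.3195]), np.float64(170.7), [0.064, 0.041])]
to (np.float64(0.5658), np.float64(-0.3013), 0.17, np.float64(15.7)) shift [-0.171 -1.514 -0.024] turn [ 0.    -0.     0.235] J6 1.0 clock 11.2
to (np.float64(0.465), np.float64(-0.3195), 0.17, np.float64(170.7)) shift [-0.507 -1.574 -0.024] turn [ 0.   -0.   -0.32] J6 1.0 clock 11.2
```

View pics/w3.png

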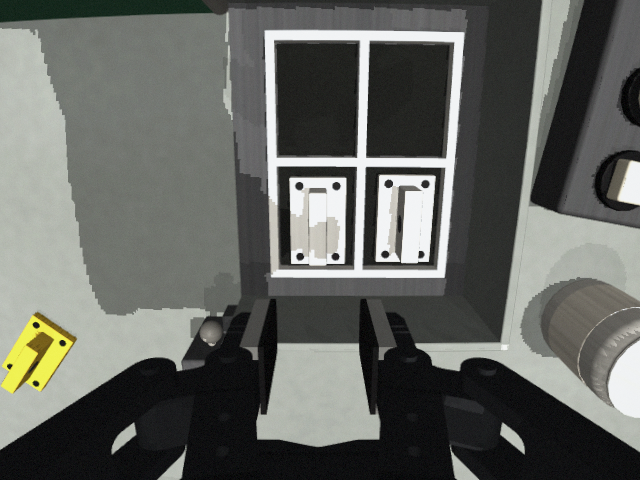

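Two brackets are seated, at (317,221) and (405,219) in the wrist view. Bracket 3 next.

Emit:
{"name": "carry_out", "arguments": {
  "commands": "-0.07 -0.65 0 0 0 0.1;-0.07 -0.65 0 0 0 0.1;-0.07 -0.65 0 0 0 0.1;-0.07 -0.65 0 0 0 0.1;-0.07 -0.65 0 0 0 0.1",
  "grip": 0.6
}}

```text
clock: 11.65
ee_pos: [0.595, -0.0449, 0.1762]
orientation: [[-0.986, -0.166, -0.002], [-0.166, 0.986, -0.0], [0.002, 0.0, -1.0]]
contact_force: [1.0, 0.6, -0.0]
grip_width: 0.0515
grip_force: 0.0
```

Emit:
{"name": "carry_out", "arguments": {
  "commands": "-0.07 -0.65 0 0 0 0.1;-0.07 -0.65 0 0 0 0.1;-0.07 -0.65 0 0 0 0.1;-0.07 -0.65 0 0 0 0.1;-0.07 -0.65 0 0 0 0.1"
}}

```text
clock: 12.07
ee_pos: [0.574, -0.2401, 0.1761]
orientation: [[-0.97, -0.242, -0.002], [-0.242, 0.97, 0.001], [0.002, 0.001, -1.0]]
contact_force: [0.8, 0.7, -0.5]
grip_width: 0.0512
grip_force: 0.0
```

Emit:
{"name": "carry_out", "arguments": {
  "commands": "-0.03 -0.21 0 0 0 0.035;-0.03 -0.21 -0.1 0 0 0.035;-0.03 -0.21 -0.24 0 0 0.035;-0.03 -0.21 -0.3 0 0 0.035;-0.03 -0.21 -0.3 0 0 0.035"
}}

```text
clock: 12.48
ee_pos: [0.5634, -0.2988, 0.0819]
orientation: [[-0.963, -0.269, -0.007], [-0.269, 0.963, 0.005], [0.006, 0.007, -1.0]]
contact_force: [-0.2, 0.2, 0.4]
grip_width: 0.0513
grip_force: 0.0
```

```bash
python3 -c "
from h import *
goto(.5658,-.3013,.016,15.7);goto(.5658,-.3013,.016,15.7)"
```

```text
to (0.5658, -0.3013, 0.016, 15.7) shift [ 0.008 -0.008 -0.22 ] turn [-0.007 -0.009  0.002] J6 -51.0 clock 12.5
to (0.5658, -0.3013, 0.016, 15.7) shift [ 0.008 -0.008 -0.22 ] turn [-0.007 -0.009  0.002] J6 -51.0 clock 12.5
```

Emit:
{"name": "carry_out", "arguments": {
  "commands": "0.003 -0.006 -0.1 0 0 0;0.003 -0.006 -0.2 0 0 0;0.003 -0.006 -0.21 0 0 0;0.003 -0.006 -0.21 0 0 0;0.003 -0.006 -0.21 0 0 0"
}}

```text
clock: 12.9
ee_pos: [0.5679, -0.3021, 0.026]
orientation: [[-0.963, -0.271, 0.001], [-0.271, 0.963, -0.001], [-0.001, -0.001, -1.0]]
contact_force: [-0.6, 0.6, -1.1]
grip_width: 0.0515
grip_force: 0.0
```

Emit:
{"name": "carry_out", "arguments": {
  "commands": "0 0 0 0 0 0;0 0 0 0 0 0;0 0 0 0 0 0;0 0 0 0 0 0;0 0 0 0 0 0",
  "grip": 0
}}

```text
clock: 13.32
ee_pos: [0.5677, -0.3021, 0.0255]
orientation: [[-0.963, -0.27, 0.001], [-0.27, 0.963, -0.001], [-0.001, -0.001, -1.0]]
contact_force: [-0.9, 0.9, 8.4]
grip_width: 0.0096
grip_force: 58.8
```

Emit:
{"name": "carry_out", "arguments": {
  "commands": "0 0 0.1 0 0 0;0 0 0.24 0 0 0;0 0 0.38 0 0 0;0 0 0.52 0 0 0;0 0 0.52 0 0 0"
}}

```text
clock: 13.73
ee_pos: [0.5693, -0.3033, 0.1885]
orientation: [[-0.963, -0.27, 0.009], [-0.27, 0.963, -0.006], [-0.007, -0.008, -1.0]]
contact_force: [1.6, -1.4, -2.2]
grip_width: 0.0095
grip_force: 59.5
```

```bash
python3 -c "
from h import *
goto(.53,.2068,.17,5)"
```

```text
to (0.53, 0.2068, 0.17, 5) shift [-0.131  1.7   -0.062] turn [ 0.009  0.01  -0.238] J6 -51.0 clock 13.7
```

The grip is about 9 mm too high on the web, so I'll set the bracket down and take it again lower.

Emit:
{"name": "carry_out", "arguments": {
  "commands": "0 0 -0.13 0 0 0;0 0 -0.26 0 0 0;0 0 -0.39 0 0 0;0 0 -0.5 0 0 0;0 0 -0.515 0 0 0"
}}

```text
clock: 14.15
ee_pos: [0.5658, -0.3011, 0.0218]
orientation: [[-0.963, -0.27, -0.003], [-0.27, 0.963, 0.002], [0.003, 0.003, -1.0]]
contact_force: [-1.3, 1.4, -1.4]
grip_width: 0.0099
grip_force: 70.7
```

Emit:
{"name": "carry_out", "arguments": {
  "commands": "0 0 -0.003 0 0 0;0 0 -0.003 0 0 0;0 0 -0.003 0 0 0"
}}

```text
clock: 14.4
ee_pos: [0.5678, -0.3023, 0.0262]
orientation: [[-0.963, -0.27, 0.001], [-0.27, 0.963, -0.001], [-0.001, -0.001, -1.0]]
contact_force: [-0.6, 0.5, -1.7]
grip_width: 0.0095
grip_force: 70.6
```

Emit:
{"name": "carry_out", "arguments": {
  "commands": "0 0 0 0 0 0;0 0 0 0 0 0;0 0 0 0 0 0;0 0 -0.033 0 0 0;0 0 -0.033 0 0 0",
  "grip": 0.6
}}

```text
clock: 14.82
ee_pos: [0.5668, -0.3016, 0.0136]
orientation: [[-0.963, -0.27, -0.001], [-0.27, 0.963, 0.001], [0.001, 0.001, -1.0]]
contact_force: [-0.1, -1.1, -0.7]
grip_width: 0.0512
grip_force: 0.0
```

Emit:
{"name": "carry_out", "arguments": {
  "commands": "0 0 0 0 0 0;0 0 0 0 0 0;0 0 0 0 0 0;0 0 0 0 0 0;0 0 0 0 0 0",
  "grip": 0
}}

```text
clock: 15.23
ee_pos: [0.5674, -0.302, 0.0153]
orientation: [[-0.963, -0.27, 0.0], [-0.27, 0.963, -0.0], [-0.0, -0.0, -1.0]]
contact_force: [-0.5, -0.1, 1.4]
grip_width: 0.0106
grip_force: 59.8
```

Emit:
{"name": "carry_out", "arguments": {
  "commands": "0 0 0.1 0 0 0;0 0 0.24 0 0 0;0 0 0.38 0 0 0;0 0 0.52 0 0 0;0 0 0.52 0 0 0"
}}

```text
clock: 15.65
ee_pos: [0.5693, -0.3033, 0.1788]
orientation: [[-0.963, -0.27, 0.008], [-0.27, 0.963, -0.006], [-0.006, -0.008, -1.0]]
contact_force: [1.6, -0.6, -1.3]
grip_width: 0.0104
grip_force: 59.4
```

```bash
python3 -c "
from h import *
goto(.53,.2068,.17,5)"
```

```text
to (0.53, 0.2068, 0.17, 5) shift [-0.131  1.7   -0.029] turn [ 0.008  0.01  -0.238] J6 -51.0 clock 15.7
```

Emit:
{"name": "carry_out", "arguments": {
  "commands": "-0.05 0.66 0 0 0 -0.1;-0.05 0.66 0 0 0 -0.1;-0.05 0.66 0 0 0 -0.1;-0.05 0.66 0 0 0 -0.1;-0.05 0.66 0 0 0 -0.1"
}}

```text
clock: 16.07
ee_pos: [0.5513, -0.1012, 0.1707]
orientation: [[-0.981, -0.195, -0.0], [-0.195, 0.981, 0.001], [0.0, 0.001, -1.0]]
contact_force: [1.7, 0.4, -1.8]
grip_width: 0.0104
grip_force: 59.5
```

Emit:
{"name": "carry_out", "arguments": {
  "commands": "-0.05 0.66 0 0 0 -0.1;-0.05 0.66 0 0 0 -0.1;-0.05 0.66 0 0 0 -0.1;-0.05 0.66 0 0 0 -0.1;-0.05 0.66 0 0 0 -0.1"
}}

```text
clock: 16.48
ee_pos: [0.5363, 0.0969, 0.1708]
orientation: [[-0.993, -0.117, -0.0], [-0.117, 0.993, 0.0], [0.0, 0.0, -1.0]]
contact_force: [1.0, 0.7, -1.4]
grip_width: 0.0101
grip_force: 59.5
```

Emit:
{"name": "carry_out", "arguments": {
  "commands": "-0.025 0.36 0 0 0 -0.03;-0.025 0.36 0 0 0 -0.03;-0.025 0.36 0 0 0 -0.03;-0.025 0.36 0 0 0 -0.03;-0.025 0.36 0 0 0 -0.03"
}}

```text
clock: 16.9
ee_pos: [0.5293, 0.2033, 0.1705]
orientation: [[-0.995, -0.096, -0.0], [-0.096, 0.995, -0.0], [0.0, -0.0, -1.0]]
contact_force: [0.1, -0.3, -2.3]
grip_width: 0.0103
grip_force: 59.5
```

```bash
python3 -c "
from h import *
goto(.53,.2068,.07,5)
f=imaging.grab_frame('top');print(brackets(f))"
```

```text
to (0.53, 0.2068, 0.07, 5) shift [ 0.002  0.012 -0.335] turn [ 0.    -0.001 -0.011] J6 7.0 clock 16.9
[(array([ 0.4646, -0.3201]), np.float64(170.2), [0.062, 0.038])]
```

Emit:
{"name": "carry_out", "arguments": {
  "commands": "0.003 0.014 -0.13 0 0 -0.01;0.003 0.014 -0.26 0 0 -0.01;0.003 0.014 -0.335 0 0 -0.01;0.003 0.014 -0.335 0 0 -0.01;0.003 0.014 -0.335 0 0 -0.01"
}}

```text
clock: 17.37
ee_pos: [0.5304, 0.2051, 0.0704]
orientation: [[-0.996, -0.084, -0.002], [-0.084, 0.996, -0.001], [0.002, -0.0, -1.0]]
contact_force: [-0.3, 0.2, -1.8]
grip_width: 0.0106
grip_force: 59.5
```

```bash
python3 -c "
from h import *
goto(.53,.2068,.0295,5)"
```

```text
to (0.53, 0.2068, 0.0295, 5) shift [-0.001  0.006 -0.136] turn [ 0.001 -0.002  0.004] J6 8.0 clock 17.4
```

Emit:
{"name": "carry_out", "arguments": {
  "commands": "0 0.006 -0.05 0 0 0;0 0.006 -0.1 0 0 0;0 0.006 -0.135 0 0 0;0 0.006 -0.135 0 0 0;0 0.006 -0.135 0 0 0"
}}

```text
clock: 17.78
ee_pos: [0.5316, 0.2078, 0.0316]
orientation: [[-0.996, -0.085, 0.002], [-0.085, 0.996, 0.0], [-0.002, 0.0, -1.0]]
contact_force: [-0.6, -0.1, -1.7]
grip_width: 0.0105
grip_force: 59.5
```

Emit:
{"name": "carry_out", "arguments": {
  "commands": "0 0 0 0 0 0;0 0 0 0 0 0;0 0 0.03 0 0 0;0 0 0.14 0 0 0;0 0 0.27 0 0 0",
  "grip": 0.35
}}

```text
clock: 18.2
ee_pos: [0.5294, 0.2077, 0.1116]
orientation: [[-0.996, -0.085, -0.003], [-0.085, 0.996, -0.001], [0.003, -0.0, -1.0]]
contact_force: [1.1, 0.6, -0.1]
grip_width: 0.03
grip_force: 0.0
```

Emit:
{"name": "carry_out", "arguments": {
  "commands": "0 0 0.13 0 0 0;0 0 0.22 0 0 0;0 0 0.22 0 0 0;0 0 0.22 0 0 0"
}}

```text
clock: 18.53
ee_pos: [0.5315, 0.2083, 0.1796]
orientation: [[-0.996, -0.085, 0.004], [-0.085, 0.996, 0.001], [-0.004, 0.001, -1.0]]
contact_force: [0.3, -0.0, -0.8]
grip_width: 0.03
grip_force: 0.0
```

```bash
python3 -c "
from h import *
f=imaging.grab_frame('wrist'); crop(f,0,0,640,480,1,'w4')
f=imaging.grab_frame('top');b=brackets(f);print(b)
for q in b: goto(*q[0],.17,q[1])"
```

```text
[(array([ 0.4646, -0.3201]), np.float64(170.2), [0.062, 0.038])]
to (np.float64(0.4646), np.float64(-0.3201), 0.17, np.float64(170.2)) shift [-0.219 -1.76  -0.023] turn [-0.    -0.    -0.326] J6 8.0 clock 18.6
```

View pics/w4.png

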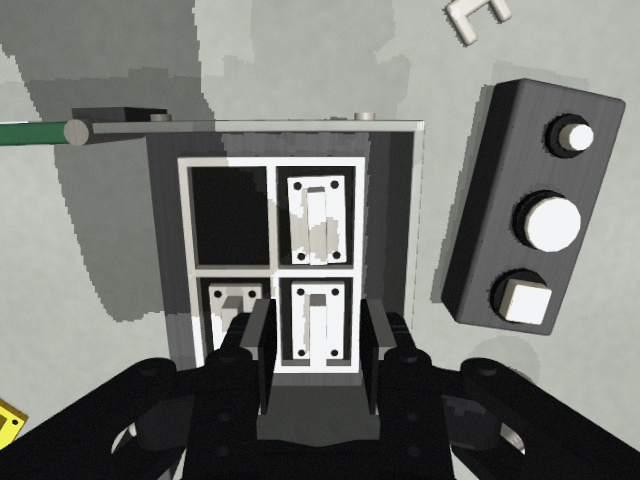

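Three brackets are seated, the newest at (317,219). Now the last one.

Emit:
{"name": "carry_out", "arguments": {
  "commands": "-0.08 -0.66 0 0 0 -0.12;-0.08 -0.66 0 0 0 -0.12;-0.08 -0.66 0 0 0 -0.12;-0.08 -0.66 0 0 0 -0.12;-0.08 -0.66 0 0 0 -0.12",
  "grip": 0.6
}}

```text
clock: 19.05
ee_pos: [0.5052, 0.0078, 0.1761]
orientation: [[-1.0, 0.009, -0.002], [0.009, 1.0, -0.0], [0.002, -0.0, -1.0]]
contact_force: [0.7, 0.1, -0.7]
grip_width: 0.0514
grip_force: 0.0
```

Emit:
{"name": "carry_out", "arguments": {
  "commands": "-0.08 -0.66 0 0 0 -0.12;-0.08 -0.66 0 0 0 -0.12;-0.08 -0.66 0 0 0 -0.12;-0.08 -0.66 0 0 0 -0.12;-0.08 -0.66 0 0 0 -0.12"
}}

```text
clock: 19.47
ee_pos: [0.4813, -0.1904, 0.1761]
orientation: [[-0.995, 0.104, -0.002], [0.104, 0.995, 0.001], [0.002, 0.0, -1.0]]
contact_force: [1.7, 0.1, 0.8]
grip_width: 0.0514
grip_force: 0.0
```

Emit:
{"name": "carry_out", "arguments": {
  "commands": "-0.06 -0.44 0 0 0 -0.086;-0.06 -0.44 0 0 0 -0.086;-0.06 -0.44 -0.05 0 0 -0.086;-0.06 -0.44 -0.15 0 0 -0.086;-0.06 -0.44 -0.15 0 0 -0.086"
}}

```text
clock: 19.88
ee_pos: [0.462, -0.3211, 0.1264]
orientation: [[-0.985, 0.173, -0.005], [0.173, 0.985, 0.005], [0.006, 0.004, -1.0]]
contact_force: [0.5, 1.2, -1.5]
grip_width: 0.0512
grip_force: 0.0
```

Emit:
{"name": "carry_out", "arguments": {
  "commands": "0 0 -0.13 0 0 0;0 0 -0.18 0 0 0;0 0 -0.18 0 0 0;0 0 -0.18 0 0 0;0 0 -0.18 0 0 0"
}}

```text
clock: 20.3
ee_pos: [0.4652, -0.3197, 0.0794]
orientation: [[-0.986, 0.169, 0.001], [0.169, 0.986, -0.001], [-0.001, -0.0, -1.0]]
contact_force: [-0.1, 0.5, 0.6]
grip_width: 0.0513
grip_force: 0.0
```

```bash
python3 -c "
from h import *
goto(.4646,-.3201,.016,170.2)"
```

```text
to (0.4646, -0.3201, 0.016, 170.2) shift [-0.002 -0.001 -0.211] turn [ 0.001  0.001 -0.001] J6 -33.0 clock 20.3
```

Emit:
{"name": "carry_out", "arguments": {
  "commands": "-0.002 0 -0.1 0 0 0;-0.002 0 -0.2 0 0 0;-0.002 0 -0.212 0 0 0;-0.002 0 -0.212 0 0 0;-0.002 0 -0.212 0 0 0"
}}

```text
clock: 20.72
ee_pos: [0.4648, -0.3203, 0.0161]
orientation: [[-0.985, 0.17, 0.001], [0.17, 0.985, -0.001], [-0.001, -0.001, -1.0]]
contact_force: [0.5, 0.3, 1.1]
grip_width: 0.0515
grip_force: 0.0
```

Emit:
{"name": "carry_out", "arguments": {
  "commands": "0 0 0 0 0 0;0 0 0 0 0 0;0 0 0 0 0 0;0 0 0 0 0 0;0 0 0 0 0 0",
  "grip": 0
}}

```text
clock: 21.13
ee_pos: [0.4645, -0.3203, 0.0156]
orientation: [[-0.985, 0.17, 0.001], [0.17, 0.985, -0.001], [-0.001, -0.001, -1.0]]
contact_force: [-2.2, 0.8, 11.2]
grip_width: 0.0104
grip_force: 59.4
```

Emit:
{"name": "carry_out", "arguments": {
  "commands": "0 0 0.1 0 0 0;0 0 0.24 0 0 0;0 0 0.38 0 0 0;0 0 0.52 0 0 0;0 0 0.52 0 0 0"
}}

```text
clock: 21.55
ee_pos: [0.466, -0.3216, 0.1782]
orientation: [[-0.985, 0.17, 0.007], [0.17, 0.985, -0.007], [-0.008, -0.005, -1.0]]
contact_force: [0.6, -0.2, -1.1]
grip_width: 0.0103
grip_force: 59.4
```

```bash
python3 -c "
from h import *
goto(.5353,.145,.17,5)"
```

```text
to (0.5353, 0.145, 0.17, 5) shift [ 0.231  1.555 -0.027] turn [0.007 0.01  0.328] J6 -33.0 clock 21.6
```

Emit:
{"name": "carry_out", "arguments": {
  "commands": "0.09 0.64 0 0 0 0.13;0.09 0.64 0 0 0 0.13;0.09 0.64 0 0 0 0.13;0.09 0.64 0 0 0 0.13;0.09 0.64 0 0 0 0.13"
}}

```text
clock: 21.97
ee_pos: [0.4907, -0.1248, 0.1708]
orientation: [[-0.998, 0.068, 0.0], [0.068, 0.998, 0.0], [-0.0, 0.001, -1.0]]
contact_force: [-0.0, -0.6, -1.0]
grip_width: 0.0101
grip_force: 59.4
```

Emit:
{"name": "carry_out", "arguments": {
  "commands": "0.09 0.64 0 0 0 0.13;0.09 0.64 0 0 0 0.13;0.09 0.64 0 0 0 0.13;0.09 0.64 0 0 0 0.13;0.09 0.64 0 0 0 0.13"
}}

```text
clock: 22.38
ee_pos: [0.5179, 0.0674, 0.1708]
orientation: [[-0.999, -0.035, 0.0], [-0.035, 0.999, 0.001], [-0.001, 0.001, -1.0]]
contact_force: [0.3, 0.1, -0.8]
grip_width: 0.0105
grip_force: 59.4
```

Emit:
{"name": "carry_out", "arguments": {
  "commands": "0.05 0.275 0 0 0 0.068;0.05 0.275 0 0 0 0.068;0.05 0.275 0 0 0 0.068;0.05 0.275 0 0 0 0.068;0.05 0.275 0 0 0 0.068"
}}

```text
clock: 22.8
ee_pos: [0.5328, 0.1465, 0.1704]
orientation: [[-0.996, -0.087, -0.0], [-0.087, 0.996, -0.0], [0.0, -0.0, -1.0]]
contact_force: [-0.4, -0.5, -1.9]
grip_width: 0.0106
grip_force: 59.4
```

```bash
python3 -c "
from h import *
goto(.5353,.145,.07,5)"
```

```text
to (0.5353, 0.145, 0.07, 5) shift [ 0.008 -0.005 -0.335] turn [ 0. -0. -0.] J6 2.0 clock 22.8
```

Emit:
{"name": "carry_out", "arguments": {
  "commands": "0.008 -0.002 -0.13 0 0 0;0.008 -0.002 -0.26 0 0 0;0.008 -0.002 -0.335 0 0 0;0.008 -0.002 -0.335 0 0 0;0.008 -0.002 -0.335 0 0 0"
}}

```text
clock: 23.22
ee_pos: [0.535, 0.1447, 0.07]
orientation: [[-0.996, -0.085, -0.002], [-0.085, 0.996, -0.0], [0.002, -0.0, -1.0]]
contact_force: [0.5, 0.6, -1.4]
grip_width: 0.0106
grip_force: 59.4
```

```bash
python3 -c "
from h import *
goto(.5353,.145,.0295,5);print(monitor.get_state()['grip_width'])"
```

```text
to (0.5353, 0.145, 0.0295, 5) shift [ 0.001  0.001 -0.135] turn [ 0.    -0.002  0.003] J6 2.0 clock 23.2
0.010615035219592393
```

Emit:
{"name": "carry_out", "arguments": {
  "commands": "0 0 -0.05 0 0 0;0 0 -0.1 0 0 0;0 0 -0.135 0 0 0;0 0 -0.135 0 0 0;0 0 -0.135 0 0 0"
}}

```text
clock: 23.63
ee_pos: [0.5364, 0.1456, 0.0311]
orientation: [[-0.996, -0.086, 0.002], [-0.086, 0.996, 0.0], [-0.002, -0.0, -1.0]]
contact_force: [0.2, -0.6, -1.4]
grip_width: 0.0102
grip_force: 59.4
```

Emit:
{"name": "carry_out", "arguments": {
  "commands": "0 0 0 0 0 0;0 0 0 0 0 0;0 0 0.03 0 0 0;0 0 0.14 0 0 0;0 0 0.27 0 0 0",
  "grip": 0.35
}}

```text
clock: 24.05
ee_pos: [0.5342, 0.1458, 0.111]
orientation: [[-0.996, -0.087, -0.003], [-0.087, 0.996, -0.0], [0.003, -0.0, -1.0]]
contact_force: [2.3, 0.6, 0.2]
grip_width: 0.0297
grip_force: 0.0
```

Emit:
{"name": "carry_out", "arguments": {
  "commands": "0 0 0.13 0 0 0;-0.04 0 0.22 0 0 0;-0.18 0 0.22 0 0 0;-0.25 0 0.22 0 0 0;-0.25 0 0.22 0 0 0"
}}

```text
clock: 24.47
ee_pos: [0.4569, 0.1461, 0.1784]
orientation: [[-0.996, -0.088, 0.001], [-0.088, 0.996, 0.0], [-0.001, 0.0, -1.0]]
contact_force: [1.4, 0.9, 1.3]
grip_width: 0.03
grip_force: 0.0
```

Run:
```python
from h import *
f=imaging.grab_frame('wrist'); crop(f,0,0,640,480,1,'w5')
hx=np.array([.4772,.0737])
d=np.load('st.npz'); R,t=d['R'],d['t']; hx=R@[-.097,.105]+t
for th in (-86,-70,-50,-30,-15,-5,0,5):
    a=np.radians(th);u=np.array([np.cos(a),np.sin(a)]);n=np.array([-u[1],u[0]])
    print(th,(hx+.16*u-.021*n).round(4))
goto(.435,-.086,.15,5)
# key positions via wrist
print(px2w(f,[(575,137)],.065))
```

```text
-86 [ 0.4675 -0.0873]
-70 [ 0.5122 -0.0838]
-50 [ 0.564  -0.0623]
-30 [ 0.6053 -0.0244]
-15 [0.6264 0.012 ]
-5 [0.6348 0.0389]
0 [0.6372 0.0527]
5 [0.6385 0.0668]
to (0.435, -0.086, 0.15, 5) shift [-0.08  -0.774 -0.094] turn [-0.     0.002 -0.   ] J6 3.0 clock 24.5
[[0.38163098 0.29223084 0.065     ]]
```

View pics/w5.png

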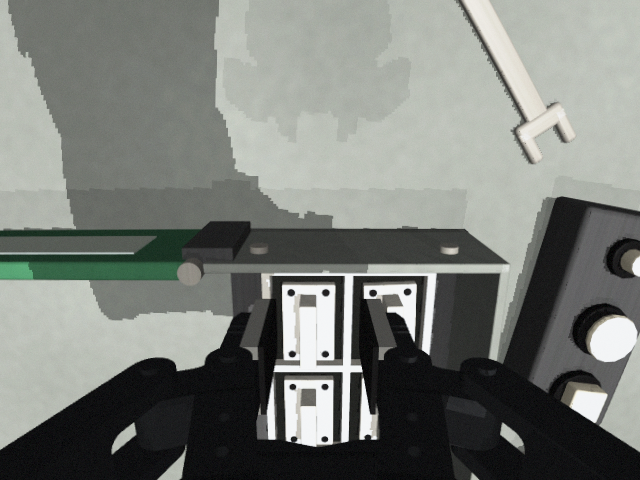

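All four brackets look flat; the last is at (309,320), in bay0. The door runs left from its hinge at (190,272). Moving behind the door with the fingers shut.

Emit:
{"name": "carry_out", "arguments": {
  "commands": "-0.06 -0.6 0 0 0 0;-0.06 -0.6 0 0 0 0;-0.06 -0.6 0 0 0 0;-0.06 -0.6 0 0 0 0;-0.06 -0.6 0 0 0 0",
  "grip": 0
}}

```text
clock: 24.93
ee_pos: [0.4428, -0.0382, 0.1772]
orientation: [[-0.996, -0.084, 0.001], [-0.084, 0.996, -0.001], [-0.001, -0.001, -1.0]]
contact_force: [-0.7, 2.0, -0.5]
grip_width: -0.0
grip_force: 0.0
```

Emit:
{"name": "carry_out", "arguments": {
  "commands": "-0.02 -0.175 0 0 0 0;-0.02 -0.175 -0.1 0 0 0;-0.02 -0.175 -0.2 0 0 0;-0.02 -0.175 -0.25 0 0 0;-0.02 -0.175 -0.25 0 0 0"
}}

```text
clock: 25.35
ee_pos: [0.4356, -0.0867, 0.0994]
orientation: [[-0.996, -0.086, -0.003], [-0.086, 0.996, 0.001], [0.003, 0.002, -1.0]]
contact_force: [-0.5, -0.4, 0.0]
grip_width: -0.0
grip_force: 0.0
```

Run:
```python
from h import *
goto(.435,-.086,.035,5)
f=imaging.grab_frame('top'); crop(f,180,140,400,340,3,'t6')
```

```text
to (0.435, -0.086, 0.035, 5) shift [-0.002  0.002 -0.215] turn [-0.002 -0.004  0.002] J6 -27.0 clock 25.4
```

View pics/t6.png

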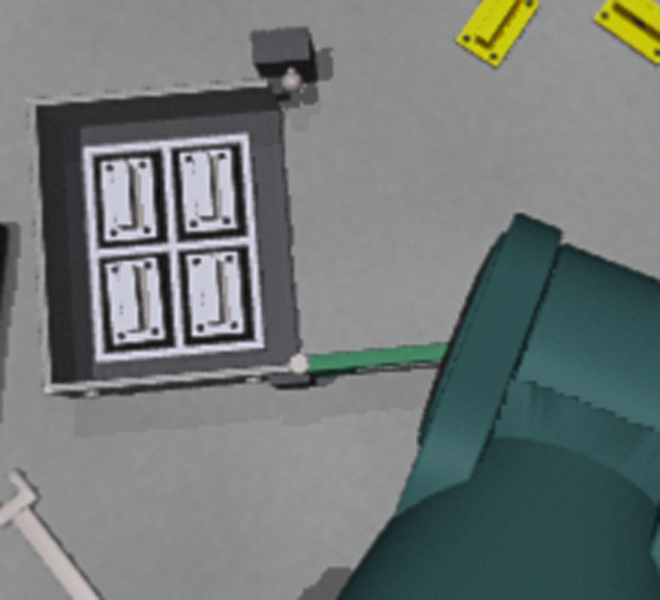

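All four brackets are centred in their bays. Lowering behind the door, then pushing.

Emit:
{"name": "carry_out", "arguments": {
  "commands": "0 0 -0.1 0 0 0;0 0 -0.2 0 0 0;0 0 -0.21 0 0 0;0 0 -0.21 0 0 0;0 0 -0.21 0 0 0"
}}

```text
clock: 25.82
ee_pos: [0.4375, -0.0868, 0.0401]
orientation: [[-0.996, -0.087, 0.001], [-0.087, 0.996, -0.001], [-0.001, -0.001, -1.0]]
contact_force: [0.6, -0.3, 0.0]
grip_width: 0.0001
grip_force: 0.0
```

Emit:
{"name": "carry_out", "arguments": {
  "commands": "0.05 0 0 0 0 0;0.1 0 0 0 0 0;0.15 0 0 0 0 0;0.2 0.003 0 0 0 0;0.25 0.007 0 0 0 0"
}}

```text
clock: 26.23
ee_pos: [0.5132, -0.0847, 0.0407]
orientation: [[-0.996, -0.087, 0.002], [-0.087, 0.996, -0.001], [-0.002, -0.001, -1.0]]
contact_force: [-0.4, -0.2, 0.1]
grip_width: 0.0002
grip_force: 0.0
```

Run:
```python
from h import *
s=monitor.get_state();print(s['contact_force'].round(1))
for p in [(.512,-.084),(.564,-.0623),(.6053,-.0244),(.6264,.012)]: goto(*p,.035,5)
```

```text
[-0.4 -0.2  0.1]
to (0.512, -0.084, 0.035, 5) shift [-0.004  0.002 -0.019] turn [0.001 0.003 0.   ] J6 -23.0 clock 26.2
to (0.564, -0.0623, 0.035, 5) shift [ 0.169  0.075 -0.019] turn [0.001 0.003 0.   ] J6 -23.0 clock 26.2
to (0.6053, -0.0244, 0.035, 5) shift [ 0.307  0.201 -0.019] turn [0.001 0.003 0.   ] J6 -23.0 clock 26.2
to (0.6264, 0.012, 0.035, 5) shift [ 0.377  0.322 -0.019] turn [0.001 0.003 0.   ] J6 -23.0 clock 26.2
```

Emit:
{"name": "carry_out", "arguments": {
  "commands": "0.04 0.015 0 0 0 0;0.08 0.03 0 0 0 0;0.12 0.05 0 0 0 0;0.15 0.065 0 0 0 0;0.17 0.075 0 0 0 0"
}}

```text
clock: 26.65
ee_pos: [0.5641, -0.0616, 0.0401]
orientation: [[-0.996, -0.087, 0.002], [-0.087, 0.996, -0.0], [-0.002, -0.001, -1.0]]
contact_force: [-3.6, 3.5, 8.8]
grip_width: 0.0003
grip_force: 0.6
```

Emit:
{"name": "carry_out", "arguments": {
  "commands": "0.03 0.025 0 0 0 0;0.06 0.05 0 0 0 0;0.09 0.08 0 0 0 0;0.115 0.105 0 0 0 0;0.14 0.127 0 0 0 0"
}}

```text
clock: 27.07
ee_pos: [0.6052, -0.0232, 0.04]
orientation: [[-0.996, -0.087, 0.002], [-0.087, 0.996, 0.0], [-0.002, -0.0, -1.0]]
contact_force: [-3.8, 0.5, 10.5]
grip_width: -0.0006
grip_force: 0.9
```

Run:
```python
from h import *
s=monitor.get_state();print(s['contact_force'].round(1))
f=imaging.grab_frame('scene'); crop(f,230,120,510,320,2.5,'s7')
goto(.6264,.012,.035,5)
```

```text
[-3.8  0.5 10.5]
to (0.6264, 0.012, 0.035, 5) shift [ 0.066  0.115 -0.017] turn [-0.     0.004 -0.001] J6 -15.0 clock 27.1
```

View pics/s7.png

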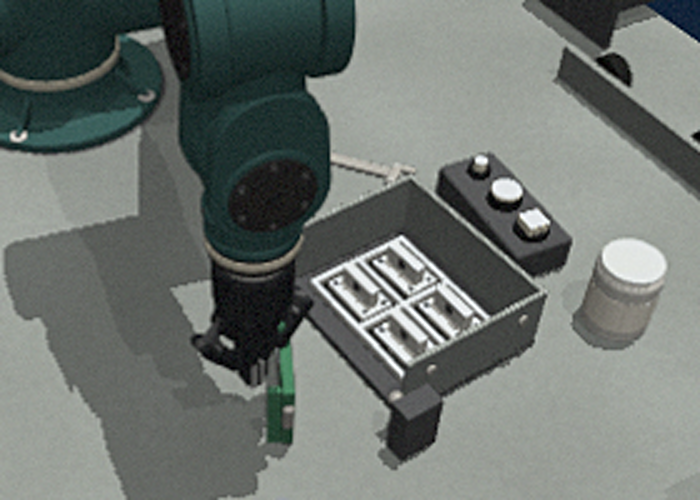

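The door is following at about 35° open. A 10 N upward force says the finger linkage is rubbing on the door top, so I'll raise a little and carry on.

Emit:
{"name": "carry_out", "arguments": {
  "commands": "0 0 0.03 0 0 0;0 0 0.045 0 0 0;0 0 0.045 0 0 0"
}}

```text
clock: 27.37
ee_pos: [0.605, -0.0241, 0.0537]
orientation: [[-0.996, -0.087, 0.002], [-0.087, 0.996, -0.0], [-0.002, -0.001, -1.0]]
contact_force: [0.3, -0.2, -0.0]
grip_width: 0.0004
grip_force: 0.0
```

Emit:
{"name": "carry_out", "arguments": {
  "commands": "0.013 0.023 0 0 0 0;0.026 0.046 0 0 0 0;0.04 0.07 0 0 0 0;0.053 0.092 0 0 0 0;0.066 0.115 0 0 0 0"
}}

```text
clock: 27.78
ee_pos: [0.6245, 0.0116, 0.0516]
orientation: [[-0.996, -0.087, -0.0], [-0.087, 0.996, 0.0], [0.0, 0.0, -1.0]]
contact_force: [-1.2, -0.2, -0.0]
grip_width: -0.0002
grip_force: 0.3
```

Emit:
{"name": "carry_out", "arguments": {
  "commands": "0.006 0.022 0 0 0 0;0.012 0.044 0 0 0 0;0.018 0.066 0 0 0 0;0.024 0.088 0 0 0 0;0.024 0.088 0 0 0 0"
}}

```text
clock: 28.2
ee_pos: [0.6316, 0.0384, 0.0518]
orientation: [[-0.996, -0.088, 0.0], [-0.088, 0.996, 0.0], [-0.0, 0.0, -1.0]]
contact_force: [0.3, 0.3, -0.9]
grip_width: 0.0001
grip_force: 0.0
```

Run:
```python
from h import *
goto(.638,.066,.053,5)
```

```text
to (0.638, 0.066, 0.053, 5) shift [0.021 0.092 0.004] turn [-0.     0.    -0.001] J6 -9.0 clock 28.2
```

Upward force is gone. Closing the last part slowly.

Emit:
{"name": "carry_out", "arguments": {
  "commands": "0.006 0.018 0 0 0 0;0.012 0.036 0 0 0 0;0.016 0.054 0 0 0 0;0.018 0.07 0 0 0 0;0.02 0.08 0 0 0 0"
}}

```text
clock: 28.62
ee_pos: [0.6373, 0.0615, 0.0518]
orientation: [[-0.996, -0.087, -0.0], [-0.087, 0.996, -0.0], [0.0, -0.0, -1.0]]
contact_force: [-1.5, -0.3, 0.1]
grip_width: 0.0004
grip_force: 0.5
```

Emit:
{"name": "carry_out", "arguments": {
  "commands": "0 0.01 0 0 0 0;0 0.02 0 0 0 0;0 0.025 0 0 0 0;0 0.025 0 0 0 0"
}}

```text
clock: 28.95
ee_pos: [0.6376, 0.0675, 0.0519]
orientation: [[-0.996, -0.086, 0.0], [-0.086, 0.996, -0.003], [0.0, -0.003, -1.0]]
contact_force: [-0.0, -10.1, -0.3]
grip_width: -0.0001
grip_force: 5.1
```

Run:
```python
from h import *
f=imaging.grab_frame('top'); crop(f,180,140,340,300,3.5,'t8')
goto(.638,.07,.053,5)
```

```text
to (0.638, 0.07, 0.053, 5) shift [0.001 0.008 0.004] turn [0.003 0.    0.002] J6 -6.0 clock 29.0
```

View pics/t8.png

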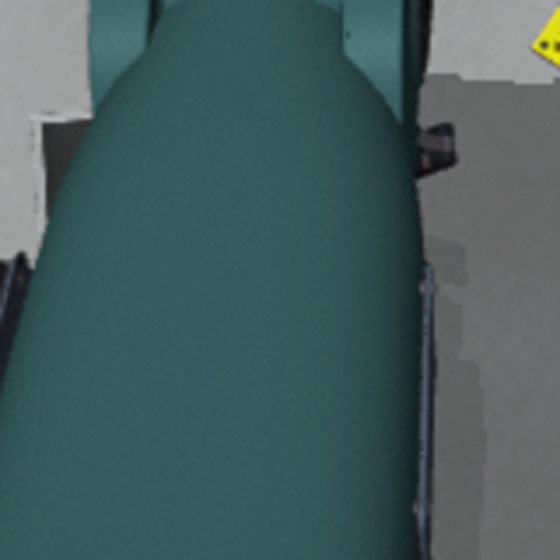

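The arm hides the door in this view, but the force has reached 10 N at the catch. Pushing on gently.

Emit:
{"name": "carry_out", "arguments": {
  "commands": "0 0.007 0 0 0 0;0 0.014 0 0 0 0;0 0.014 0 0 0 0;0 0.014 0 0 0 0"
}}

```text
clock: 29.33
ee_pos: [0.6376, 0.0678, 0.052]
orientation: [[-0.997, -0.083, -0.0], [-0.083, 0.996, -0.01], [0.001, -0.01, -1.0]]
contact_force: [-2.7, -36.9, 1.7]
grip_width: -0.0002
grip_force: 18.3
```

Emit:
{"name": "carry_out", "arguments": {
  "commands": "0 0.007 0 0 0 0;0 0.014 0 0 0 0;0 0.014 0 0 0 0;0 0.014 0 0 0 0"
}}

```text
clock: 29.67
ee_pos: [0.6375, 0.0681, 0.0521]
orientation: [[-0.997, -0.08, -0.001], [-0.08, 0.997, -0.017], [0.002, -0.017, -1.0]]
contact_force: [-3.6, -65.0, 3.4]
grip_width: -0.0001
grip_force: 32.0
```

It's rigid at 65 N with the position matching fully home. Backing off, rising, and looking.

Emit:
{"name": "carry_out", "arguments": {
  "commands": "0 -0.06 0 0 0 0;0 -0.15 0 0 0 0;0 -0.15 0.1 0 0 0;0 -0.15 0.24 0 0 0;0 -0.15 0.36 0 0 0"
}}

```text
clock: 30.08
ee_pos: [0.637, 0.0317, 0.1615]
orientation: [[-0.996, -0.086, -0.001], [-0.086, 0.996, 0.0], [0.001, 0.0, -1.0]]
contact_force: [1.2, -0.6, 0.3]
grip_width: 0.0002
grip_force: 0.0
```

Emit:
{"name": "carry_out", "arguments": {
  "commands": "-0.1 0 0.1 0 0 0;-0.22 -0.08 0.1 0 0 0;-0.35 -0.08 0.1 0 0 0;-0.4 -0.08 0.1 0 0 0;-0.4 -0.08 0.1 0 0 0"
}}

```text
clock: 30.5
ee_pos: [0.5143, 0.0081, 0.1907]
orientation: [[-0.996, -0.086, 0.0], [-0.086, 0.996, 0.0], [-0.0, 0.0, -1.0]]
contact_force: [0.9, 0.1, 0.4]
grip_width: -0.0004
grip_force: 0.0
```

Run:
```python
from h import *
f=imaging.grab_frame('top'); crop(f,130,140,310,320,3.3,'t9')
for k in [(.4557,.3593)]: goto(*k,.16,5)
```

```text
to (0.4557, 0.3593, 0.16, 5) shift [-0.202  1.171 -0.102] turn [-0.     0.001  0.001] J6 -13.0 clock 30.6
```

View pics/t9.png

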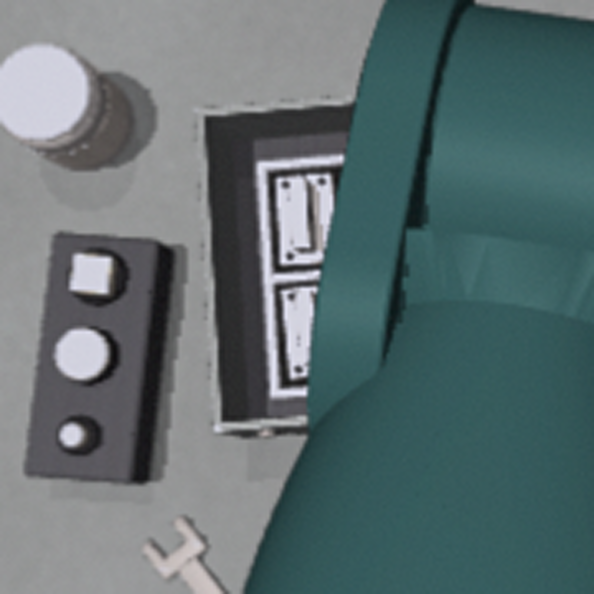

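The door is still hidden, and my picture allowance is used up. I'll measure the green pixels numerically once the arm is clear.

Emit:
{"name": "carry_out", "arguments": {
  "commands": "-0.1 0.6 0 0 0 0;-0.1 0.6 0 0 0 0;-0.1 0.6 0 0 0 0;-0.1 0.6 0 0 0 0;-0.1 0.6 0 0 0 0"
}}

```text
clock: 30.97
ee_pos: [0.4873, 0.1924, 0.1898]
orientation: [[-0.996, -0.089, 0.0], [-0.089, 0.996, 0.001], [-0.0, 0.001, -1.0]]
contact_force: [-0.0, 1.5, -1.2]
grip_width: -0.0001
grip_force: 0.0
```

Emit:
{"name": "carry_out", "arguments": {
  "commands": "-0.1 0.57 0 0 0 0;-0.1 0.57 0 0 0 0;-0.1 0.57 0 0 0 0;-0.1 0.57 0 0 0 0;-0.1 0.57 0 0 0 0"
}}

```text
clock: 31.38
ee_pos: [0.4567, 0.3648, 0.1893]
orientation: [[-0.996, -0.091, -0.0], [-0.091, 0.996, 0.002], [-0.0, 0.002, -1.0]]
contact_force: [-0.2, 0.9, 0.0]
grip_width: -0.0
grip_force: 0.0
```

Run:
```python
from h import *
f=imaging.grab_frame('top'); im=f['frame'].astype(int)
m=(im[...,1]>im[...,0]+25)&(im[...,1]>im[...,2]+15); m[:,:255]=0; m[:,400:]=0; m[:150]=0;m[290:]=0
ys,xs=np.nonzero(m); print(len(xs), xs.min() if len(xs) else 0, xs.max() if len(xs) else 0, ys.min(),ys.max())
w=px2w(f,np.c_[xs,ys],.085)[:,:2]
vx,vy,x0,y0=cv2.fitLine(w.astype(np.float32),cv2.DIST_HUBER,0,.01,.01).ravel(); print("door line ang",np.degrees(np.arctan2(vy,vx)),w[w[:,0].argmin()],w[w[:,0].argmax()])
d=np.load('st.npz');R,t=d['R'],d['t']
print('ideal shut', 94.95-90, 'topcorners px', w2px(f,[[*(R@[-.103,-.1]+t),.085],[*(R@[-.103,.1]+t),.085]]))
s=monitor.get_state()
for n,k in dict(small=(.4557,.3593),square=(.5653,.3512),big=(.5099,.3538)).items(): print(n); goto(*k,.075,5)
fw=imaging.grab_frame('wrist'); 
print(brackets(f))
```

```text
487 270 282 168 258
door line ang 4.5367193 [0.48373399 0.07936952] [0.68513884 0.09480636]
ideal shut 4.950000000000003 topcorners px [[275.17067204 169.36954281]
 [282.10604063 258.44868381]]
small
to (0.4557, 0.3593, 0.075, 5) shift [-0.004 -0.014 -0.381] turn [-0.001 -0.    -0.005] J6 25.0 clock 31.4
square
to (0.5653, 0.3512, 0.075, 5) shift [ 0.361 -0.041 -0.381] turn [-0.001 -0.    -0.005] J6 25.0 clock 31.4
big
to (0.5099, 0.3538, 0.075, 5) shift [ 0.176 -0.032 -0.381] turn [-0.001 -0.    -0.005] J6 25.0 clock 31.4
[]
```

The door line measures 4.5° against 4.95° for fully shut, so it's seated (if ajar it would be at least 2.3° off). Now the small key.

Emit:
{"name": "carry_out", "arguments": {
  "commands": "-0.004 -0.014 -0.13 0 0 0;-0.004 -0.014 -0.26 0 0 0;-0.004 -0.014 -0.37 0 0 0;-0.004 -0.014 -0.37 0 0 0;-0.004 -0.014 -0.37 0 0 0"
}}

```text
clock: 31.9
ee_pos: [0.4563, 0.3536, 0.0786]
orientation: [[-0.996, -0.086, -0.002], [-0.086, 0.996, -0.001], [0.002, -0.001, -1.0]]
contact_force: [0.6, 0.8, 0.8]
grip_width: 0.0002
grip_force: 0.0
```

Run:
```python
from h import *
goto(.4557,.3593,.057,5)
```

```text
to (0.4557, 0.3593, 0.057, 5) shift [-0.002  0.019 -0.072] turn [ 0.002 -0.003  0.002] J6 25.0 clock 31.9
```

Emit:
{"name": "carry_out", "arguments": {
  "commands": "-0.002 0.019 0 0 0 0;-0.002 0.019 -0.03 0 0 0;-0.002 0.019 -0.06 0 0 0;-0.002 0.019 -0.072 0 0 0;-0.002 0.019 -0.072 0 0 0"
}}

```text
clock: 32.32
ee_pos: [0.4566, 0.3612, 0.0588]
orientation: [[-0.996, -0.087, 0.003], [-0.087, 0.996, 0.002], [-0.003, 0.002, -1.0]]
contact_force: [-0.8, -0.0, 16.2]
grip_width: -0.0002
grip_force: 7.6
```

Emit:
{"name": "carry_out", "arguments": {
  "commands": "0 0 0 0 0 0;0 0 0 0 0 0"
}}

```text
clock: 32.48
ee_pos: [0.4566, 0.3612, 0.0588]
orientation: [[-0.996, -0.087, 0.003], [-0.087, 0.996, 0.002], [-0.003, 0.002, -1.0]]
contact_force: [-1.4, -0.3, 16.9]
grip_width: 0.0001
grip_force: 8.8
```

The small key is at its stop: TCP z 0.0588, 16 N. Now the square key.

Emit:
{"name": "carry_out", "arguments": {
  "commands": "0 0 0.08 0 0 0;0 0 0.13 0 0 0;0 0 0.13 0 0 0;0.12 -0.01 0.13 0 0 0;0.24 -0.02 0.13 0 0 0"
}}

```text
clock: 32.9
ee_pos: [0.5274, 0.3547, 0.0966]
orientation: [[-0.996, -0.089, 0.0], [-0.089, 0.996, 0.0], [-0.0, 0.0, -1.0]]
contact_force: [0.7, 0.7, 0.4]
grip_width: 0.0
grip_force: 0.0
```

Emit:
{"name": "carry_out", "arguments": {
  "commands": "0.12 -0.013 0 0 0 0;0.12 -0.013 -0.05 0 0 0;0.12 -0.013 -0.05 0 0 0;0.12 -0.013 -0.05 0 0 0"
}}

```text
clock: 33.23
ee_pos: [0.5626, 0.3501, 0.0801]
orientation: [[-0.996, -0.087, -0.003], [-0.087, 0.996, -0.001], [0.003, -0.001, -1.0]]
contact_force: [-0.4, 0.5, -0.1]
grip_width: 0.0001
grip_force: 0.0
```

Run:
```python
from h import *
goto(.5653,.3512,.057,5)
```

```text
to (0.5653, 0.3512, 0.057, 5) shift [ 0.009  0.004 -0.077] turn [ 0.001 -0.003  0.001] J6 20.0 clock 33.2
```

Emit:
{"name": "carry_out", "arguments": {
  "commands": "0.007 0.003 -0.03 0 0 0;0.007 0.003 -0.06 0 0 0;0.007 0.003 -0.078 0 0 0;0.007 0.003 -0.078 0 0 0;0.007 0.003 -0.078 0 0 0"
}}

```text
clock: 33.65
ee_pos: [0.5654, 0.352, 0.0589]
orientation: [[-0.996, -0.087, 0.001], [-0.087, 0.996, 0.001], [-0.001, 0.001, -1.0]]
contact_force: [-3.0, -0.1, 14.1]
grip_width: 0.0007
grip_force: 7.3
```

Emit:
{"name": "carry_out", "arguments": {
  "commands": "0 0 0 0 0 0;0 0 0 0 0 0"
}}

```text
clock: 33.82
ee_pos: [0.5654, 0.352, 0.0589]
orientation: [[-0.996, -0.088, 0.001], [-0.088, 0.996, 0.001], [-0.001, 0.001, -1.0]]
contact_force: [-3.6, -1.1, 13.5]
grip_width: 0.0002
grip_force: 7.0
```

The square key is at its stop. Now the mushroom key.

Emit:
{"name": "carry_out", "arguments": {
  "commands": "0 0 0.08 0 0 0;0 0 0.13 0 0 0;0 0 0.13 0 0 0;-0.1 0.004 0.13 0 0 0;-0.185 0.006 0.13 0 0 0"
}}

```text
clock: 34.23
ee_pos: [0.5092, 0.3531, 0.0959]
orientation: [[-0.996, -0.086, -0.001], [-0.086, 0.996, -0.0], [0.001, -0.0, -1.0]]
contact_force: [-0.6, 0.8, -0.4]
grip_width: 0.0001
grip_force: 0.0
```

Emit:
{"name": "carry_out", "arguments": {
  "commands": "0 0 -0.05 0 0 0;0 0 -0.05 0 0 0;0 0 -0.05 0 0 0;0 0 -0.05 0 0 0"
}}

```text
clock: 34.57
ee_pos: [0.5106, 0.3533, 0.0819]
orientation: [[-0.996, -0.087, 0.0], [-0.087, 0.996, -0.0], [-0.0, -0.0, -1.0]]
contact_force: [0.8, -0.0, -0.0]
grip_width: -0.0003
grip_force: 0.0
```

Run:
```python
from h import *
goto(.5099,.3538,.057,5)
```

```text
to (0.5099, 0.3538, 0.057, 5) shift [-0.002  0.002 -0.083] turn [0.    0.    0.001] J6 22.0 clock 34.6
```

Emit:
{"name": "carry_out", "arguments": {
  "commands": "0 0 -0.03 0 0 0;0 0 -0.06 0 0 0;0 0 -0.083 0 0 0;0 0 -0.083 0 0 0;0 0 -0.083 0 0 0"
}}

```text
clock: 34.98
ee_pos: [0.5111, 0.3534, 0.0586]
orientation: [[-0.996, -0.086, 0.003], [-0.086, 0.996, 0.001], [-0.003, 0.001, -1.0]]
contact_force: [-7.6, -3.5, 31.8]
grip_width: -0.0002
grip_force: 15.7
```

Emit:
{"name": "carry_out", "arguments": {
  "commands": "0 0 0 0 0 0;0 0 0 0 0 0"
}}

```text
clock: 35.15
ee_pos: [0.5111, 0.3535, 0.0586]
orientation: [[-0.996, -0.086, 0.002], [-0.086, 0.996, 0.001], [-0.003, 0.001, -1.0]]
contact_force: [-5.8, -5.6, 31.2]
grip_width: 0.0
grip_force: 15.4
```

Emit:
{"name": "carry_out", "arguments": {
  "commands": "0 0 0.1 0 0 0;0 0 0.2 0 0 0;0 0 0.35 0 0 0;0 0 0.4 0 0 0;0 0 0.4 0 0 0"
}}

```text
clock: 35.57
ee_pos: [0.512, 0.354, 0.1808]
orientation: [[-0.996, -0.087, 0.005], [-0.087, 0.996, 0.003], [-0.006, 0.002, -1.0]]
contact_force: [0.5, 0.1, 1.0]
grip_width: -0.0002
grip_force: 0.0
```

Run:
```python
from h import *
f=imaging.grab_frame('top'); im=f['frame'].astype(int)
m=(im[...,1]>im[...,0]+25)&(im[...,1]>im[...,2]+15); m[:,:255]=0; m[:,400:]=0; m[:150]=0;m[290:]=0
ys,xs=np.nonzero(m); w=px2w(f,np.c_[xs,ys],.085)[:,:2]
vx,vy,_,_=cv2.fitLine(w.astype(np.float32),cv2.DIST_HUBER,0,.01,.01).ravel(); print(len(xs),"door",np.degrees(np.arctan2(vy,vx)))
d=np.load('st.npz');R,t=d['R'],d['t']
for b in [(-31,41),(-31,-41),(31,41),(31,-41)]:
    p=w2px(f,[[*(R@np.array(b)/1000+t),.044]])[0].round().astype(int); a=im[p[1]-6:p[1]+7,p[0]-4:p[0]+5].min(2); print(b,p,a.mean().round(0),(a>190).mean().round(2))
```

```text
490 door 4.792161
(-31, 41) [250 237] 163.0 0.5
(-31, -41) [248 202] 164.0 0.51
(31, 41) [223 239] 127.0 0.0
(31, -41) [221 204] 136.0 0.09
```

Run:
```python
from h import *
f=imaging.grab_frame('top'); g=f['frame'].min(2); d=np.load('st.npz');R,t=d['R'],d['t']
for b in [(-31,41),(-31,-41),(31,41),(31,-41)]:
    q=w2px(f,[[*(R@(np.array(b)+o)/1000+t),.02] for o in [(-27,-37),(27,-37),(27,37),(-27,37)]])
    m=np.zeros_like(g); cv2.fillConvexPoly(m,q.round().astype(np.int32),1); m&=(g>85).astype(np.uint8)
    m=cv2.morphologyEx(m,cv2.MORPH_OPEN,np.ones((5,5))); m=cv2.morphologyEx(m,cv2.MORPH_CLOSE,np.ones((7,7)))
    c=max(cv2.findContours(m,0,1)[0],key=cv2.contourArea); w=px2w(f,cv2.boxPoints(cv2.minAreaRect(c)),.02)[:,:2]
    print(b,"off mm",(((w.mean(0)-t)@R)*1000-b).round(1),[round(float(np.linalg.norm(w[i+1]-w[i]))*1000) for i in (0,1)])
```

```text
(-31, 41) off mm [ 0.4 -1.3] [40, 59]
(-31, -41) off mm [ 1.5 -5.1] [40, 55]
(31, 41) off mm [ 1.3 -4.5] [40, 54]
(31, -41) off mm [ 0.9 -3.2] [40, 55]
```

All four brackets are within about 5 mm of their bay centres, the door is home and the arm is clear.

```bash
python3 -c "
from cell import r
print(r.hand_in())"
```

```text
the job is handed in; nothing more can be done
None
```

I handed the job in: all four brackets measured within about 5 mm of their bay centres, the door measured home, and I pressed the small, square and mushroom keys to their stops in that order; no verdict came back.

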